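# Pack the dog-portrait kit and the indoor photo kit

## Task

Pack two photo kits from the things on the table: for the dog portraits, the three-pocket wooden tray gets the long lens in its middle pocket, the treat tin in its square end pocket and the dog brush, bristles down, in its long pocket; for indoor shots, the two-pocket white tray gets the short lens in its square pocket and the battery charger in its narrow pocket. Everything must stand upright as it does now, flat on the floor of its pocket, and be set down, not dropped. Leave the candle and the lotion bottle standing where they are.

Things in the scene. Friction and masses are not known exactly. Their poses are not given: they have to be found in the camera images.
- long_lens: The longer of two camera lenses: an upright black ribbed cylinder, 62 mm across, 88 mm tall, its front glass on top 50 mm across, about 0.42 kg. Origin at the centre of its underside, z up. Loose.
- short_lens: The shorter camera lens: an upright black ribbed cylinder, 60 mm across, 46 mm tall, its front glass on top only 28 mm across, about 0.17 kg. Origin at the centre of its underside, z up. Loose.
- treat_tin: Dog-treat tin: plain bare-metal round tin with its lid on (the lid does not come off), 58 mm across, 44 mm tall, about 0.14 kg. Origin at the centre of its underside, z up. Loose.
- dog_brush: Dog-grooming brush lying bristles down: pale wooden back with round ends and a dark strap across the middle, 88 mm long (its x) and 44 mm wide (its y), from 16 to 42 mm above its underside; below the back a rigid dark bristle block 70 x 36 mm, 16 mm high. About 0.13 kg. Origin at the centre of its underside, z up. Loose.
- charger: Battery charger: black block with a grey top and two small brass contacts, 56 mm (its x) by 36 mm (its y), 44 mm tall, about 0.11 kg. Origin at the centre of its underside, z up. Loose.
- candle: Candle in a cream jar, 68 mm across, 76 mm tall (wick to 84 mm). Loose; stays where it is. Origin at the centre of its underside.
- lotion: White lotion bottle with a cap, 48 mm across, 115 mm tall. Loose; stays where it is. Origin at the centre of its underside.
- wood_tray: The longer tray, wooden, fixed to the table: 88 mm (its x) by 284 mm (its y), rim and dividers 14 mm high and 5 mm thick, floor 5 mm thick. Three pockets in a row along its y, all 78 mm wide in x: square end pocket 78 mm long centred at y = -98 mm, square middle pocket 78 mm long centred at y = -15 mm, long end pocket 108 mm long centred at y = +83 mm. Origin at the centre of its underside, z up.
- white_tray: The shorter tray, white laminate, fixed to the table: 88 mm (its x) by 153 mm (its y), rim and divider 14 mm high and 5 mm thick, floor 5 mm thick. Two pockets along its y, both 78 mm wide in x: square pocket 78 mm long centred at y = -32.5 mm, narrow pocket 60 mm long centred at y = +41.5 mm. Origin at the centre of its underside, z up.

How it is judged:
By the outcome, as a careful person would: the job done as asked, in the order asked, and still so for the second after the job is handed in, with the robot touching nothing.
It also fails if it takes over 131 s, if anything falls off the work surface, if the arm or the gripper's body presses on something with over 40 N, if the wrist force passes 120 N, or if a joint passes its speed limit or range.

## Robot

A 6-joint arm with a two-finger parallel gripper is mounted at the origin on the work surface. World frame = base frame: x ahead of the robot, y to its left, z up, the work surface at z = 0. Lengths are in m, angles in rad, forces in N, time in s.
With the tool pointing down it reaches from about 0.25 to 0.725 m from the base axis. Payload 4 kg.
Tool frame: the origin (TCP) lies between the finger pads; the fingertips stand 17 mm ahead of it and the grasp point (between the pads) lies 2 mm behind it; z points along the fingers, y is the direction in which the jaws open and shut (so a half turn about z gives the same grasp; the last joint's range is limited). The gripper opens to 85 mm and grips with 20 to 120 N. Pads are 22 mm wide; open, the fingers measure 114 mm over their backs; the gripper's body (76 mm by 85 mm) begins 54 mm behind the grasp point. The pads swing forward as they close: fully open they stand 13 mm farther back than shut.
Start: joints at [1.215, 0.241, 0.005, 1.335, 0, 1.571], TCP at [0.174, 0.469, 0.248] pointing down, gripper open.
Joint ranges: [-2.72, 2.72], [-1.05, 1.87], [-1.09, 1.28], [-1.99, 2.15], [-1.42, 1.44], [-3.14, 3.14]. Speed limits (rad/s): [2.79, 2.79, 3.14, 3.14, 3.14, 3.14].

## Interface

Orientations are given as a unit quaternion [x, y, z, w].
In Python, from workcell import readout, viewer, order gives the robot as it stands. The module is installed in compiled form; this text tells all that it offers.
- The arm moves only by the shell command python3 -m crank 'ROWS'. ROWS is text: rows parted by semicolons, each of 7 numbers parted by spaces: the shift along the tool's x, y, z in m, then the turn, a rotation vector about the tool's x, y, z in rad, then the gripper's target within -1 to 1 (shut at 1, half-way at 0, fully open at -1). A call has 1 to 20 rows; each row shifts and turns the pose as measured when the row begins, along the tool's axes as they then stand; what a row does not reach is not made up. A row lasts 1/12 s, in which the tool goes at most 41.7 mm and 7.16 degrees, less where a joint would pass 70% of its speed; a pose out of reach is approached as far as the arm can. A call with a gripper value outside its range is refused whole. The fingers move at their own pace and stop on an object; the grip force is fixed at half the most. Time passes only in rows, so rows that do not move let the fingers close. It gives the time, the measured TCP pose, the force and the opening at its end, in the units of the state.
- readout.get_obs(): the state, without advancing time (a new reading comes with each control period).
- viewer.camera(name): name is "side" or "top" or "wrist"; returns the picture (384x512x3 uint8, red, green, blue); there is no depth.
- viewer.calibration(name): a dict with "fx", "fy", "cx", "cy" (pixels), "D" ([k1, k2, p1, p2, k3] as OpenCV has them; the pictures are not rectified), "eye" and "rotation" of the camera in the world. Camera axes: x right, y down, z forward; pixel columns grow to the right and rows downward; lengths in m; the calibration is good to about 2 mm. A picture is of the moment at which its call begins: read the wrist's pose just before it. calibration takes no time and is no camera call; for the wrist camera it gives the pose at the moment of the call.
- order.job_done(): hands the job in, once; it reports no verdict.
The state is a dict: "clock": time; "joint_pos": joint angles; "joint_vel": joint speeds; "tau": joint torques, N m; "eef_pos": TCP position; "tool_rot": TCP orientation; "ft_force": force on the tool from outside, world axes, zero at the start; "ft_torque": the same for the moment, N m; "grip_width": finger opening in m.
Only numpy, scipy, OpenCV 4.12 (cv2) and the standard library are available. Lean on these libraries where they do the work, as an engineer would, in place of code of your own. Each camera call takes 0.05 s, during which the arm holds its last target. There are 200 camera calls.

## Working session

There is one attempt and no reset: what is moved stays moved. The work goes in short steps, Python scripts to look and compute and a shell command to move; the robot and the scene stay as the last step left them, time stands still between calls to the robot, and variables do not carry over. Pictures are saved under pics/ and viewed, about 12 in all and at most 16, crops included, and the job is handed in when it is done.

```bash
mkdir -p pics
cat > h.py <<'E'
import numpy as np, cv2
from workcell import readout, viewer, order
from scipy.spatial.transform import Rotation as R
def snap(name,fn):
    c=viewer.calibration(name); im=viewer.camera(name)
    cv2.imwrite(fn,im[:,:,::-1]); np.save(fn+'.npy',dict(c=c,im=im),allow_pickle=True); return im,c
def load(fn):
    d=np.load(fn+'.npy',allow_pickle=True).item(); return d['im'],d['c']
def KD(c): return np.array([[c['fx'],0,c['cx']],[0,c['fy'],c['cy']],[0,0,1.]]),np.array(c['D'],float)
def Rm(c):
    r=np.array(c['rotation'],float)
    return r if r.shape==(3,3) else R.from_quat(r).as_matrix()
def ray(c,px,z):
    K,D=KD(c); u=cv2.undistortPoints(np.array(px,float).reshape(-1,1,2),K,D).reshape(-1,2)
    d=np.c_[u,np.ones(len(u))]@Rm(c).T; e=np.array(c['eye'],float)
    return e+d*((z-e[2])/d[:,2])[:,None]
def proj(c,P):
    K,D=KD(c); Q=(np.array(P,float).reshape(-1,3)-c['eye'])@Rm(c)
    return cv2.projectPoints(Q,np.zeros(3),np.zeros(3),K,D)[0].reshape(-1,2)
E
python3 - <<'E'
from h import *
for n in ['top','side','wrist']:
    im,c=snap(n,f'pics/{n}0.png'); print(n,{k:np.round(v,3).tolist() for k,v in c.items()})
print(readout.get_obs())
E
```

```text
top {'fx': 484.299, 'fy': 484.299, 'cx': 254.611, 'cy': 184.803, 'D': [-0.208, 0.0, 0.0, 0.0, 0.0], 'eye': [0.25, -0.003, 1.449], 'rotation': [0.707, -0.7, 0.064, -0.074]}
side {'fx': 347.618, 'fy': 347.618, 'cx': 250.861, 'cy': 187.84, 'D': [-0.01, 0.0, 0.0, 0.0, 0.0], 'eye': [0.228, -0.51, 0.758], 'rotation': [0.909, -0.236, 0.088, -0.332]}
wrist {'fx': 303.943, 'fy': 303.943, 'cx': 255.385, 'cy': 199.645, 'D': [-0.023, 0.0, 0.0, 0.0, 0.0], 'eye': [0.113, 0.492, 0.374], 'rotation': [0.814, 0.566, 0.074, 0.108]}
{'clock': 0.15, 'joint_pos': array([ 1.21493922e+00,  2.41237064e-01,  4.04131213e-03,  1.33520828e+00,
       -2.33472094e-06,  1.57076292e+00]), 'joint_vel': array([ 9.58979443e-05, -4.52821218e-03,  2.58318085e-03, -1.23900023e-03,
        1.40759017e-03,  5.76093227e-04]), 'tau': array([ 6.45013533e-04, -3.72633398e+01,  2.52639717e+01,  1.23925688e-02,
        7.40813721e-05,  1.20028616e-06]), 'eef_pos': array([0.17404028, 0.46825066, 0.24762179]), 'tool_rot': array([ 1.76974713e-01,  9.84215070e-01, -7.91363809e-04, -1.41138746e-04]), 'ft_force': array([ 0.02368198, -0.02272581,  0.59578864]), 'ft_torque': array([-0.00058063, -0.02247996, -0.00604027]), 'grip_width': 0.08530173921529355}
```

View pics/top0.png

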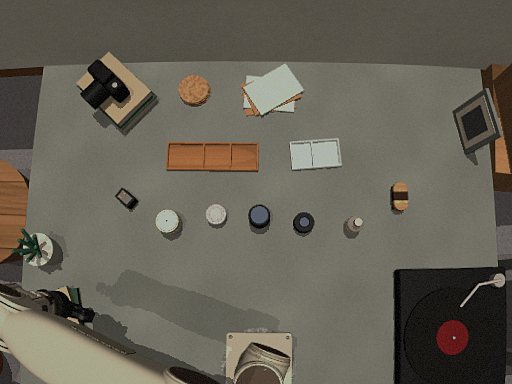

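View pics/side0.png

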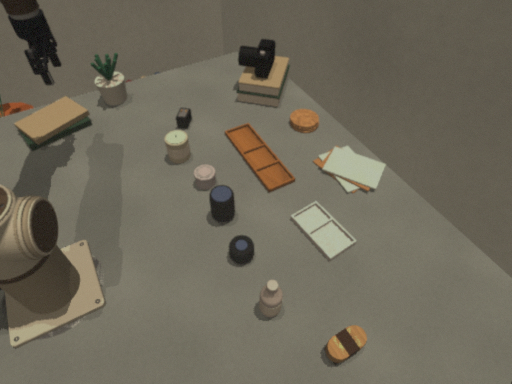

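The top view shows the wooden tray at (212,157), its long pocket on the left (+y). The white tray is at (315,154), narrow pocket on the left. The charger is at (126,198), candle (168,222), tin (216,214), long lens (259,215), short lens (304,222), lotion (354,226) and brush (400,196). The side view agrees.

```bash
cat > m.py <<'E'
from h import *
im,c=load('pics/top0.png'); lab=cv2.cvtColor(im,cv2.COLOR_RGB2LAB).astype(float)
S={'charger':(126,198,.044),'candle':(168,222,.076),'tin':(216,214,.044),'long':(259,215,.088),'short':(304,222,.046),'lotion':(354,226,.115),'brush':(400,196,.042),'wood':(212,157,.014),'white':(315,154,.014)}
for n,(u,v,h) in S.items():
    w=58 if n=='wood' else 40 if n=='white' else 22
    a=lab[v-w//1 if w<30 else v-24:v+(w if w<30 else 24),u-w:u+w]
    bg=np.median(np.r_[a[0],a[-1],a[:,0],a[:,-1]],0)
    m=(np.linalg.norm((a-bg)*[.6,1,1],axis=2)>11).astype(np.uint8)
    k=cv2.findContours(m,cv2.RETR_EXTERNAL,cv2.CHAIN_APPROX_NONE)[0]; k=max(k,key=cv2.contourArea).reshape(-1,2).astype(float)
    k+= [u-w, v-w if w<30 else v-24]
    P=ray(c,k,h if w>30 else h*.8)[:,:2].astype(np.float32)
    (x,y),s,ang=cv2.minAreaRect(P*1000)
    print(n,'px',k.mean(0).round(1),'xy mm',round(x),round(y),'size',np.round(s),'ang',round(ang,1))
E
python3 m.py
```

```text
charger px [126.7 199.4] xy mm 482 403 size [77. 44.] ang 50.9
candle px [169.3 224. ] xy mm 407 262 size [94. 73.] ang 36.0
tin px [216.5 215.4] xy mm 434 131 size [69. 67.] ang 57.8
long px [261.4 218.2] xy mm 424 0 size [84. 69.] ang 0.5
short px [303.  223.6] xy mm 414 -126 size [64. 69.] ang 45.1
lotion px [349.3 228.5] xy mm 393 -253 size [58. 43.] ang 29.0
brush px [398.5 198. ] xy mm 494 -418 size [ 56. 102.] ang 87.7
wood px [212.  156.4] xy mm 621 150 size [ 92. 285.] ang 0.2
white px [315. 154.] xy mm 630 -166 size [ 98. 157.] ang 4.2
```

View pics/wrist0.png

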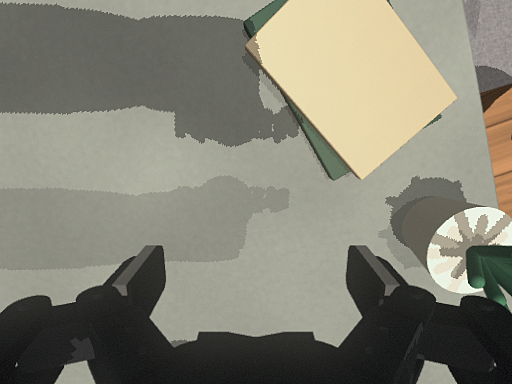

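```bash
cat >> h.py <<'E'
def to(x,y,z,yaw_deg=0):
    """tool-frame shift and turn from the measured pose to TCP (x,y,z) pointing down, jaw (tool y) at yaw"""
    o=readout.get_obs(); r=R.from_quat(o['tool_rot']); a=np.radians(yaw_deg)
    ty=np.array([np.cos(a),np.sin(a),0]); tz=np.array([0,0,-1.]); t=R.from_matrix(np.c_[np.cross(ty,tz),ty,tz])
    print('clock',round(o['clock'],2),'pos',o['eef_pos'].round(4),'shift',r.inv().apply(np.array([x,y,z])-o['eef_pos']).round(4),'turn',(r.inv()*t).as_rotvec().round(4),'shift after turn',t.inv().apply(np.array([x,y,z])-o['eef_pos']).round(4),'w',round(o['grip_width'],4),'F',o['ft_force'].round(1))
E
python3 -m crank '0 0 0 0 0 0.1214 -1; 0 0 0 0 0 0.1214 -1; 0 0 0 0 0 0.1214 -1; 0 0 0 0 0 0.1214 -1; 0 0 0 0 0 0.1214 -1; 0 0 0 0 0 0.1214 -1; 0 0 0 0 0 0.1214 -1; 0 0 0 0 0 0.1214 -1; 0 0 0 0 0 0.1214 -1; 0 0 0 0 0 0.1214 -1; 0 0 0 0 0 0 -1'
python3 -c "
from h import *
to(.424,0,.25,0); print(readout.get_obs()['joint_pos'].round(2)); c=viewer.calibration('wrist'); print(Rm(c)[:,2],c['eye'])"
```

```text
clock: 1.07
eef_pos: [0.1729, 0.4654, 0.2431]
tool_rot: [0.72, 0.693, -0.005, 0.003]
ft_force: [-0.7, -0.1, 0.3]
grip_width: 0.0854
clock 1.07 pos [0.1729 0.4654 0.2431] shift [-0.4556  0.2686 -0.0027] turn [-0.004   0.0114 -0.0381] shift after turn [-0.4654  0.2511 -0.0069] w 0.0854 F [-0.7 -0.1  0.3]
[ 1.22  0.25 -0.    1.33  0.    2.82]
[-0.01474719 -0.27151413 -0.96232146] [0.17711263 0.53287617 0.36841756]
```

```bash
python3 -m crank '-0.036 0.0195 0 0 0 -0.0381 -1; -0.036 0.0195 0 0 0 0 -1; -0.036 0.0195 0 0 0 0 -1; -0.036 0.0195 0 0 0 0 -1; -0.036 0.0195 0 0 0 0 -1; -0.036 0.0195 0 0 0 0 -1; -0.036 0.0195 0 0 0 0 -1; -0.036 0.0195 0 0 0 0 -1; -0.036 0.0195 0 0 0 0 -1; -0.036 0.0195 0 0 0 0 -1; -0.036 0.0195 0 0 0 0 -1; -0.036 0.0195 0 0 0 0 -1; -0.034 0.017 0 0 0 0 -1; 0 0 0 0 0 0 -1; 0 0 0 0 0 0 -1'
python3 -c "
from h import *
to(.424,0,.25,0); snap('wrist','pics/w1.png')"
```

```text
clock: 2.32
eef_pos: [0.4402, -0.0076, 0.2437]
tool_rot: [0.686, 0.728, -0.005, 0.004]
ft_force: [0.2, 0.4, 0.7]
grip_width: 0.0852
clock 2.32 pos [ 0.4402 -0.0076  0.2437] shift [ 0.0085 -0.0157 -0.0064] turn [-0.0018  0.0119  0.0587] shift after turn [ 0.0076 -0.0162 -0.0063] w 0.0852 F [0.2 0.4 0.7]
```

View pics/w1.png

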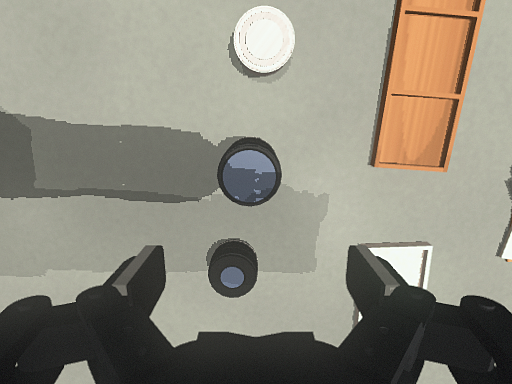

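The wrist view shows the long lens glass at (249,175), the tin at (264,39), the short lens glass at (232,277), three wood-tray corners around (376,166) to (447,170), and part of the white tray.

```bash
cat > m2.py <<'E'
from h import *
im,c=load('pics/w1.png'); hsv=cv2.cvtColor(im,cv2.COLOR_RGB2HSV); g=im.astype(int)
def blob(m,seed,win):
    M=np.zeros(m.shape,np.uint8); u,v=seed; a,b=max(v-win,0),max(u-win,0); M[a:v+win,b:u+win]=m[a:v+win,b:u+win]
    k=max(cv2.findContours(M,cv2.RETR_EXTERNAL,cv2.CHAIN_APPROX_NONE)[0],key=cv2.contourArea); return cv2.convexHull(k).reshape(-1,2)
def circ(n,k,z,d):
    P=ray(c,k,z)[:,:2].astype(np.float32)*1000; (x,y),(a,b),_=cv2.fitEllipse(P); print(n,'xy',round(x,1),round(y,1),'axes',round(a,1),round(b,1),'expect',d)
blue=(g[:,:,2]>g[:,:,0]+12)&(g[:,:,2]>60)
circ('long',blob(blue,(249,175),40),.088,50)
circ('short',blob(blue,(232,277),20),.046,28)
circ('tin',blob(g.min(2)>195,(264,39),36),.044,58)
wood=((hsv[:,:,1]>90)&(hsv[:,:,0]<20)&(g[:,:,0]>60))
k=blob(wood,(430,90),85); P=ray(c,k,.014)[:,:2].astype(np.float32)*1000
q=cv2.approxPolyDP(k,5,True).reshape(-1,2); print(q.tolist(), ray(c,q,.014)[:,:2].round(4).tolist())
im0,c0=load('pics/top0.png')
print('tray corners top view', ray(c0,[[167,143],[258,143],[258,171],[167,171]],.014)[:,:2].round(3).tolist())
E
python3 m2.py
```

```text
long xy 433.9 2.9 axes 49.6 50.0 expect 50
short xy 419.7 -128.7 axes 27.7 28.3 expect 28
tin xy 440.5 130.3 axes 59.3 59.5 expect 58
[[483, 5], [446, 171], [372, 165], [396, 5]] [[0.6675, 0.1853], [0.6669, 0.0087], [0.5771, 0.0102], [0.5758, 0.1783]]
tray corners top view [[0.663, 0.291], [0.664, 0.009], [0.576, 0.008], [0.574, 0.287]]
```

```bash
python3 -m crank '0.0106 -0.006 0 -0.0018 0.0119 0.0587 -1; 0 0 0.035 0 0 0 -1; 0 0 0.035 0 0 0 -1; 0 0 0.035 0 0 0 -1; 0 0 0 0 0 0 -1; 0 0 0 0 0 0 -1'
python3 -c "
from h import *
to(.434,0.003,.055,0)"
```

```text
clock: 2.87
eef_pos: [0.4323, 0.01, 0.138]
tool_rot: [0.701, 0.713, 0.002, 0.001]
ft_force: [0.8, -0.3, 1.2]
grip_width: 0.0855
clock 2.87 pos [0.4323 0.01   0.138 ] shift [-0.0071  0.0011  0.083 ] turn [ 0.0053 -0.0015  0.017 ] shift after turn [-0.007   0.0017  0.083 ] w 0.0855 F [ 0.8 -0.3  1.2]
```

```bash
python3 -m crank '-0.007 0.0015 0 0.005 -0.0015 0.017 -1; 0 0 0 0 0 0 -1; 0 0 0.03 0 0 0 -1; 0 0 0.03 0 0 0 -1; 0 0 0.022 0 0 0 -1; 0 0 0 0 0 0 -1; 0 0 0 0 0 0 -1'
python3 -c "
from h import *
to(.434,0.003,.055,0)"
```

```text
clock: 3.45
eef_pos: [0.4448, 0.0046, 0.0673]
tool_rot: [0.705, 0.709, 0.008, 0.008]
ft_force: [-1.2, -0.0, -1.0]
grip_width: 0.0852
clock 3.45 pos [0.4448 0.0046 0.0673] shift [-0.0015 -0.0111  0.012 ] turn [ 0.0224 -0.0002  0.0047] shift after turn [-0.0016 -0.0108  0.0123] w 0.0852 F [-1.2 -0.  -1. ]
```

```bash
python3 -m crank '-0.0016 -0.0108 0 0.0224 0 0.004 -1; 0 0 0 0 0 0 -1; 0 0 0 0 0 0 -1'
python3 -c "
from h import *
to(.434,0.003,.055,0)"
```

```text
clock: 3.7
eef_pos: [0.4373, 0.0027, 0.0721]
tool_rot: [0.707, 0.707, 0.002, 0.002]
ft_force: [0.7, -0.7, -0.5]
grip_width: 0.0856
clock 3.7 pos [0.4373 0.0027 0.0721] shift [ 0.0003 -0.0034  0.0171] turn [ 0.0065 -0.0002  0.0003] shift after turn [ 0.0003 -0.0033  0.0171] w 0.0856 F [ 0.7 -0.7 -0.5]
```

```bash
python3 -m crank '0 -0.0033 0.004 0.0065 0 0 -1; 0 -0.001 0.006 0 0 0 -1; 0 -0.001 0.006 0 0 0 -1; 0 0 0 0 0 0 -1'
python3 -c "
from h import *
to(.434,0.003,.055,0)"
```

```text
clock: 4.03
eef_pos: [0.435, 0.0026, 0.0584]
tool_rot: [0.707, 0.707, 0.003, 0.003]
ft_force: [-0.8, -0.3, 0.1]
grip_width: 0.0855
clock 4.03 pos [0.435  0.0026 0.0584] shift [ 0.0004 -0.0011  0.0034] turn [ 0.0083 -0.0003  0.    ] shift after turn [ 0.0004 -0.001   0.0034] w 0.0855 F [-0.8 -0.3  0.1]
```

Good. Close, then lift.

```bash
python3 -m crank '0 -0.001 0.003 0.008 0 0 -1; 0 0 0 0 0 0 1; 0 0 0 0 0 0 1; 0 0 0 0 0 0 1; 0 0 0 0 0 0 1; 0 0 0 0 0 0 1; 0 0 0 0 0 0 1; 0 0 0 0 0 0 1; 0 0 0 0 0 0 1; 0 0 0 0 0 0 1; 0 0 0 0 0 0 1; 0 0 0 0 0 0 1; 0 0 0 0 0 0 1; 0 0 0 0 0 0 1; 0 0 0 0 0 0 1'
python3 -c "
from h import *
to(.434,0.003,.155,0)"
python3 -m crank '0 0 -0.01 0 0 0 1; 0 0 -0.015 0 0 0 1; 0 0 -0.02 0 0 0 1; 0 0 -0.02 0 0 0 1; 0 0 -0.02 0 0 0 1; 0 0 -0.015 0 0 0 1; 0 0 0 0 0 0 1; 0 0 0 0 0 0 1'
python3 -c "
from h import *
to(.6215,0.136,.155,0)"
```

```text
clock: 5.28
eef_pos: [0.433, 0.0026, 0.0544]
tool_rot: [0.707, 0.707, -0.001, -0.001]
ft_force: [-0.4, 0.1, 0.8]
grip_width: 0.061
clock 5.28 pos [0.433  0.0026 0.0544] shift [ 0.0004  0.0007 -0.1006] turn [-0.003  -0.0002  0.0001] shift after turn [ 0.0004  0.001  -0.1006] w 0.061 F [-0.4  0.1  0.8]
clock: 5.95
eef_pos: [0.4256, 0.0027, 0.1503]
tool_rot: [0.707, 0.707, -0.009, -0.009]
ft_force: [-0.6, -0.3, -5.7]
grip_width: 0.0613
clock 5.95 pos [0.4256 0.0027 0.1503] shift [ 0.1333  0.1958 -0.0095] turn [-0.0244 -0.0003  0.0002] shift after turn [ 0.1333  0.1959 -0.0047] w 0.0613 F [-0.6 -0.3 -5.7]
```

```bash
python3 -m crank '0.01 0.015 0 -0.0244 0 0 1; 0.017 0.0245 0 0 0 0 1; 0.017 0.0245 0 0 0 0 1; 0.017 0.0245 0 0 0 0 1; 0.017 0.0245 0 0 0 0 1; 0.017 0.0245 0 0 0 0 1; 0.017 0.0245 0 0 0 0 1; 0.017 0.0245 0 0 0 0 1; 0 0 0 0 0 0 1; 0 0 0 0 0 0 1'
python3 -c "
from h import *
to(.6215,0.136,.12,0)"
```

```text
clock: 6.78
eef_pos: [0.6107, 0.1392, 0.1225]
tool_rot: [0.708, 0.706, -0.011, -0.009]
ft_force: [-0.5, 0.1, -4.9]
grip_width: 0.0607
clock 6.78 pos [0.6107 0.1392 0.1225] shift [-0.0032  0.0109  0.0022] turn [-0.0285  0.0034 -0.0017] shift after turn [-0.0032  0.0108  0.0025] w 0.0607 F [-0.5  0.1 -4.9]
```

```bash
python3 -m crank '-0.003 0.0108 0 -0.0285 0.003 -0.0017 1; 0 0 0 0 0 0 1; 0 0 0.01 0 0 0 1; 0 0 0.01 0 0 0 1; 0 0 0 0 0 0 1; 0 0 0 0 0 0 1'
python3 -c "
from h import *
to(.6215,0.136,.0594,0)"
```

```text
clock: 7.28
eef_pos: [0.6142, 0.1356, 0.0913]
tool_rot: [0.707, 0.707, -0.007, -0.005]
ft_force: [-0.2, -0.0, -4.0]
grip_width: 0.0604
clock 7.28 pos [0.6142 0.1356 0.0913] shift [0.0005 0.0078 0.0318] turn [-0.0173  0.0031  0.0002] shift after turn [0.0004 0.0073 0.0319] w 0.0604 F [-0.2 -0.  -4. ]
```

```bash
python3 -m crank '0 0.009 0 -0.0173 0.003 0 1; 0 0.001 0.006 -0.003 0 0 1; 0 0 0.004 0 0 0 1; 0 0 0 0 0 0 1'
python3 -c "
from h import *
to(.6215,0.136,.0594,0)"
```

```text
clock: 7.62
eef_pos: [0.6249, 0.1353, 0.0812]
tool_rot: [0.707, 0.707, 0.002, 0.002]
ft_force: [-0.0, 0.1, -5.4]
grip_width: 0.0609
clock 7.62 pos [0.6249 0.1353 0.0812] shift [ 0.0007 -0.0035  0.0218] turn [ 0.0055 -0.0006 -0.0006] shift after turn [ 0.0007 -0.0034  0.0218] w 0.0609 F [-0.   0.1 -5.4]
```

```bash
python3 -m crank '0 -0.0035 0.005 0.005 0 0 1; 0 -0.001 0.005 0 0 0 1; 0 0 0.004 0 0 0 1; 0 0 0.002 0 0 0 1; 0 0 0 0 0 0 1; 0 0 0 0 0 0 1'
python3 -c "
from h import *
to(.6215,0.136,.0594,0)"
```

```text
clock: 8.12
eef_pos: [0.6198, 0.1353, 0.0637]
tool_rot: [0.707, 0.707, 0.0, -0.0]
ft_force: [-0.6, -0.0, -5.3]
grip_width: 0.0611
clock 8.12 pos [0.6198 0.1353 0.0637] shift [0.0007 0.0017 0.0043] turn [-0.0002 -0.0007 -0.0006] shift after turn [0.0007 0.0017 0.0043] w 0.0611 F [-0.6 -0.  -5.3]
```

```bash
python3 -m crank '0 0.001 0.002 0 0 0 1; 0 0 0.001 0 0 0 1; 0 0 0.001 0 0 0 1; 0 0 0 0 0 0 1; 0 0 0 0 0 0 1'
python3 -c "
from h import *
to(.6215,0.136,.0594,0)"
```

```text
clock: 8.53
eef_pos: [0.6215, 0.1355, 0.0598]
tool_rot: [0.707, 0.707, 0.001, 0.0]
ft_force: [-0.5, 0.0, -4.2]
grip_width: 0.061
clock 8.53 pos [0.6215 0.1355 0.0598] shift [ 0.0005 -0.      0.0004] turn [ 0.0011 -0.0009 -0.0005] shift after turn [ 0.0005 -0.      0.0004] w 0.061 F [-0.5  0.  -4.2]
```

```bash
python3 -m crank '0 0 0.001 0 0 0 1; 0 0 0 0 0 0 1'; python3 -m crank '0 0 0.001 0 0 0 1; 0 0 0 0 0 0 1'
```

```text
clock: 8.7
eef_pos: [0.6218, 0.1356, 0.0599]
tool_rot: [0.707, 0.707, 0.001, 0.0]
ft_force: [-1.0, -0.5, -5.2]
grip_width: 0.0609
clock: 8.87
eef_pos: [0.6222, 0.1356, 0.0597]
tool_rot: [0.707, 0.707, 0.002, 0.001]
ft_force: [0.1, -0.8, -4.9]
grip_width: 0.0608
```

```bash
python3 -m crank '0 0 0.002 0 0 0 1; 0 0 0 0 0 0 1'; python3 -m crank '0 0 0.003 0 0 0 1; 0 0 0 0 0 0 1'
```

```text
clock: 9.03
eef_pos: [0.6226, 0.1358, 0.0601]
tool_rot: [0.707, 0.707, 0.003, 0.001]
ft_force: [0.3, 0.3, -5.1]
grip_width: 0.0605
clock: 9.2
eef_pos: [0.6234, 0.1361, 0.0603]
tool_rot: [0.707, 0.707, 0.004, 0.002]
ft_force: [-0.1, 0.3, -4.9]
grip_width: 0.0611
```

```bash
python3 -m crank '0 -0.002 0.004 0.008 0 0 1'; python3 -m crank '0 0 0.003 0 0 0 1';python3 -m crank '0 0 0.0 0 0 0 1'; python3 -c "
from h import *
to(.6215,0.136,.0594,0); print(readout.get_obs()['ft_torque'])
snap('side','pics/s2.png'); im=cv2.imread('pics/s2.png')[90:240,180:330]; cv2.imwrite('pics/s2c.png',cv2.resize(im,None,fx=4,fy=4,interpolation=2))"
```

```text
clock: 9.28
eef_pos: [0.6237, 0.1365, 0.0595]
tool_rot: [0.707, 0.707, 0.004, 0.001]
ft_force: [-1.7, -1.9, 26.6]
grip_width: 0.061
clock: 9.37
eef_pos: [0.6238, 0.1364, 0.0595]
tool_rot: [0.707, 0.707, 0.004, 0.001]
ft_force: [-9.9, -3.0, 18.9]
grip_width: 0.0611
clock: 9.45
eef_pos: [0.6237, 0.1364, 0.0603]
tool_rot: [0.707, 0.707, 0.004, 0.001]
ft_force: [-0.3, 0.5, -5.1]
grip_width: 0.0609
clock 9.45 pos [0.6237 0.1364 0.0603] shift [-0.0004 -0.0022  0.0009] turn [ 0.0074 -0.0043 -0.0004] shift after turn [-0.0004 -0.0022  0.0009] w 0.0609 F [-0.3  0.5 -5.1]
[-0.02040779 -0.04617347  0.03164085]
```

View pics/s2c.png

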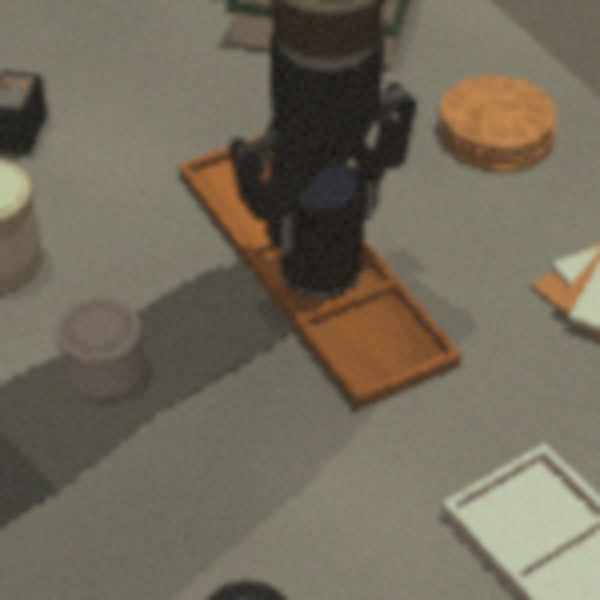

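The lens stands in the middle pocket. Contact came at z = 0.0595, and a zero row springs back about 0.8 mm. I release while pressing lightly.

```bash
python3 -m crank '0 -0.001 0.003 0.006 0 0 1; 0 0 0.002 0 0 0 -1; 0 0 0.002 0 0 0 -1; 0 0 0 0 0 0 -1; 0 0 0 0 0 0 -1; 0 0 0 0 0 0 -1; 0 0 0 0 0 0 -1; 0 0 0 0 0 0 -1; 0 0 0 0 0 0 -1; 0 0 0 0 0 0 -1'
python3 -c "
from h import *
to(.6215,0.136,.16,0)"
python3 -m crank '0 0 -0.015 0 0 0 -1; 0 0 -0.02 0 0 0 -1; 0 0 -0.03 0 0 0 -1; 0 0 -0.03 0 0 0 -1; 0 0 -0.03 0 0 0 -1; 0 0 0 0 0 0 -1; 0 0 0 0 0 0 -1'
python3 -c "
from h import *
to(.4405,0.130,.17,0)"
```

```text
clock: 10.33
eef_pos: [0.627, 0.1374, 0.0543]
tool_rot: [0.707, 0.707, 0.006, 0.001]
ft_force: [-0.3, 0.1, -0.3]
grip_width: 0.0854
clock 10.33 pos [0.627  0.1374 0.0543] shift [-0.0007 -0.0045 -0.1057] turn [ 0.0095 -0.0063 -0.0004] shift after turn [-0.0014 -0.0055 -0.1057] w 0.0854 F [-0.3  0.1 -0.3]
clock: 10.92
eef_pos: [0.6236, 0.1362, 0.1814]
tool_rot: [0.707, 0.707, 0.002, -0.001]
ft_force: [-0.5, -0.6, -0.8]
grip_width: 0.0853
clock 10.92 pos [0.6236 0.1362 0.1814] shift [-0.0063 -0.1831  0.011 ] turn [ 0.0021 -0.0047 -0.0003] shift after turn [-0.0062 -0.1831  0.0114] w 0.0853 F [-0.5 -0.6 -0.8]
```

```bash
python3 -m crank '-0.002 -0.03 0 0.002 -0.004 0 -1; -0.002 -0.03 0 0 0 0 -1; -0.002 -0.03 0 0 0 0 -1; 0 -0.03 0 0 0 0 -1; 0 -0.03 0 0 0 0 -1; 0 -0.03 0 0 0 0 -1; 0 0 0 0 0 0 -1; 0 0 0 0 0 0 -1'
python3 -c "
from h import *
to(.4405,0.130,.10,0); snap('wrist','pics/w2.png')"
```

```text
clock: 11.58
eef_pos: [0.4332, 0.1284, 0.1733]
tool_rot: [0.708, 0.707, -0.003, -0.002]
ft_force: [1.3, 0.1, 1.1]
grip_width: 0.0852
clock 11.58 pos [0.4332 0.1284 0.1733] shift [0.0018 0.0078 0.0732] turn [-0.0062  0.0014 -0.0013] shift after turn [0.0016 0.0073 0.0733] w 0.0852 F [1.3 0.1 1.1]
```

View pics/w2.png

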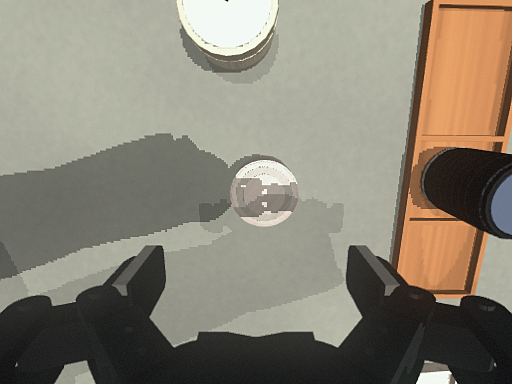

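The tin top is centred at (264,193). The long lens stands in the middle pocket, and the tray's near corners are at about (393,293) and (478,297).

```bash
python3 -c "
from h import *
im,c=load('pics/w2.png')
print(ray(c,[[264,193],[231,193],[298,193],[264,160],[264,226]],.044)[:,:2].round(4).tolist())
print(ray(c,[[393,293],[478,297],[421,0]],.014)[:,:2].round(4).tolist())
"
python3 -m crank '0.001 0.009 0.01 -0.006 0.001 0 -1; 0 0 0.02 0 0 0 -1; 0 0 0.02 0 0 0 -1; 0 0 0.01 0 0 0 -1; 0 0 0 0 0 0 -1; 0 0 0 0 0 0 -1'
python3 -c "
from h import *
to(.4405,0.130,.034,0)"
```

```text
[[0.4407, 0.1312], [0.4122, 0.1312], [0.4701, 0.1312], [0.4405, 0.1598], [0.441, 0.1009]]
[[0.5797, 0.0142], [0.6728, 0.0088], [0.5714, 0.29]]
clock: 12.13
eef_pos: [0.4498, 0.1302, 0.1109]
tool_rot: [0.708, 0.706, 0.002, 0.002]
ft_force: [-0.4, 0.5, 0.2]
grip_width: 0.0856
clock 12.13 pos [0.4498 0.1302 0.1109] shift [-0.0003 -0.0097  0.0769] turn [ 0.0056 -0.0009 -0.0031] shift after turn [-0.0002 -0.0093  0.0769] w 0.0856 F [-0.4  0.5  0.2]
```

```bash
python3 -m crank '0 -0.011 0 0.006 0 -0.003 -1; 0 -0.001 0.015 0.002 0 0 -1; 0 -0.002 0.015 0.002 0 0 -1; 0 -0.002 0.01 0.002 0 0 -1; 0 0 0 0 0 0 -1; 0 0 0 0 0 0 -1'
python3 -c "
from h import *
to(.4408,0.1305,.034,0)"
```

```text
clock: 12.63
eef_pos: [0.4362, 0.1314, 0.0739]
tool_rot: [0.707, 0.707, 0.001, -0.002]
ft_force: [0.2, 0.6, -0.1]
grip_width: 0.0857
clock 12.63 pos [0.4362 0.1314 0.0739] shift [-0.0011  0.0046  0.0399] turn [-0.0008 -0.0035 -0.0004] shift after turn [-0.0009  0.0046  0.0399] w 0.0857 F [ 0.2  0.6 -0.1]
```

```bash
python3 -m crank '0 0.004 0.008 0 -0.003 0 -1; 0 -0.001 0.01 0 0 0 -1; 0 -0.001 0.01 0 0 0 -1; 0 0 0.006 0 0 0 -1; 0 0 0 0 0 0 -1; 0 0 0 0 0 0 -1'
python3 -c "
from h import *
to(.4408,0.1305,.034,0)"
```

```text
clock: 13.13
eef_pos: [0.4438, 0.133, 0.0427]
tool_rot: [0.707, 0.707, 0.005, 0.002]
ft_force: [-0.6, -0.2, 1.0]
grip_width: 0.0855
clock 13.13 pos [0.4438 0.133  0.0427] shift [-0.0025 -0.0031  0.0087] turn [ 0.0099 -0.003  -0.0002] shift after turn [-0.0025 -0.003   0.0087] w 0.0855 F [-0.6 -0.2  1. ]
```

```bash
python3 -m crank '-0.0025 -0.004 0.004 0.01 -0.003 0 -1; 0 -0.001 0.005 0 0 0 -1; 0 0 0.001 0 0 0 -1; 0 0 0 0 0 0 -1'
python3 -c "
from h import *
to(.4408,0.1305,.034,0)"
```

```text
clock: 13.47
eef_pos: [0.4399, 0.1306, 0.0332]
tool_rot: [0.707, 0.707, 0.001, 0.0]
ft_force: [-0.3, 0.1, 0.2]
grip_width: 0.0854
clock 13.47 pos [0.4399 0.1306 0.0332] shift [-0.0001  0.0009 -0.0008] turn [ 0.0017 -0.0004 -0.0004] shift after turn [-0.0001  0.0009 -0.0008] w 0.0854 F [-0.3  0.1  0.2]
```

```bash
python3 -m crank '0 0.001 -0.001 0 0 0 1; 0 0 0 0 0 0 1; 0 0 0 0 0 0 1; 0 0 0 0 0 0 1; 0 0 0 0 0 0 1; 0 0 0 0 0 0 1; 0 0 0 0 0 0 1; 0 0 0 0 0 0 1; 0 0 0 0 0 0 1; 0 0 0 0 0 0 1; 0 0 0 0 0 0 1; 0 0 0 0 0 0 1; 0 0 0 0 0 0 1'
python3 -m crank '0 0 -0.01 0 0 0 1; 0 0 -0.015 0 0 0 1; 0 0 -0.02 0 0 0 1; 0 0 -0.02 0 0 0 1; 0 0 -0.02 0 0 0 1; 0 0 -0.015 0 0 0 1; 0 0 0 0 0 0 1; 0 0 0 0 0 0 1'
python3 -c "
from h import *
to(.6215,0.053,.12,0)"
```

```text
clock: 14.55
eef_pos: [0.4411, 0.1306, 0.0348]
tool_rot: [0.707, 0.707, 0.001, 0.0]
ft_force: [-0.6, 0.2, 0.8]
grip_width: 0.0564
clock: 15.22
eef_pos: [0.4384, 0.1298, 0.1366]
tool_rot: [0.707, 0.707, -0.002, -0.001]
ft_force: [-0.8, -0.3, -1.4]
grip_width: 0.0563
clock 15.22 pos [0.4384 0.1298 0.1366] shift [-0.0767  0.1832  0.0159] turn [-0.0044  0.0014 -0.0003] shift after turn [-0.0768  0.1831  0.0166] w 0.0563 F [-0.8 -0.3 -1.4]
```

```bash
python3 -m crank '-0.025 0 0 -0.004 0 0 1; -0.025 0 0 0 0 0 1; -0.02 0.01 0 0 0 0 1; -0.005 0.02 -0.002 0 0 0 1; 0 0.025 -0.003 0 0 0 1; 0 0.025 -0.003 0 0 0 1; 0 0.025 -0.003 0 0 0 1; 0 0.025 -0.003 0 0 0 1; 0 0.025 -0.003 0 0 0 1; 0 0.02 -0.003 0 0 0 1; 0 0 0 0 0 0 1; 0 0 0 0 0 0 1'
python3 -c "
from h import *
to(.6215,0.053,.0398,0)"
```

```text
clock: 16.22
eef_pos: [0.6104, 0.0502, 0.1342]
tool_rot: [0.707, 0.707, -0.012, -0.009]
ft_force: [0.0, -0.1, -1.0]
grip_width: 0.0563
clock 16.22 pos [0.6104 0.0502 0.1342] shift [0.0031 0.0138 0.094 ] turn [-0.029   0.0038  0.0006] shift after turn [0.0028 0.0111 0.0944] w 0.0563 F [ 0.  -0.1 -1. ]
```

```bash
python3 -m crank '0.003 0.012 0 -0.03 0.004 0 1; 0 0.001 0.012 -0.01 0 0 1; 0 0 0.012 0 0 0 1; 0 0 0.012 0 0 0 1; 0 0 0 0 0 0 1; 0 0 0 0 0 0 1'
python3 -c "
from h import *
to(.6215,0.053,.0398,0)"
```

```text
clock: 16.72
eef_pos: [0.6158, 0.0531, 0.0885]
tool_rot: [0.707, 0.707, -0.001, -0.001]
ft_force: [0.0, 0.6, -0.6]
grip_width: 0.0563
clock 16.72 pos [0.6158 0.0531 0.0885] shift [-0.      0.0058  0.0487] turn [-0.0024  0.0008  0.001 ] shift after turn [-0.0001  0.0057  0.0487] w 0.0563 F [ 0.   0.6 -0.6]
```

```bash
python3 -m crank '0 0.006 0.004 -0.003 0 0 1; 0 0 0.008 0 0 0 1; 0 0 0.008 0 0 0 1; 0 0 0.005 0 0 0 1; 0 0 0 0 0 0 1; 0 0 0 0 0 0 1'
python3 -c "
from h import *
to(.6215,0.053,.0398,0)"
```

```text
clock: 17.22
eef_pos: [0.6216, 0.0532, 0.0618]
tool_rot: [0.707, 0.708, 0.0, 0.001]
ft_force: [-0.3, -0.0, -0.4]
grip_width: 0.0562
clock 17.22 pos [0.6216 0.0532 0.0618] shift [-0.0002 -0.0001  0.022 ] turn [0.0009 0.0008 0.0013] shift after turn [-0.0002 -0.0001  0.022 ] w 0.0562 F [-0.3 -0.  -0.4]
```

```bash
python3 -m crank '0 0 0.006 0 0 0 1; 0 0 0.006 0 0 0 1; 0 0 0.004 0 0 0 1; 0 0 0.001 0 0 0 1; 0 0 0 0 0 0 1'
python3 -c "
from h import *
to(.6215,0.053,.0398,0)"
```

```text
clock: 17.63
eef_pos: [0.6221, 0.0532, 0.0436]
tool_rot: [0.707, 0.708, 0.0, 0.001]
ft_force: [-0.2, -0.3, -0.5]
grip_width: 0.0563
clock 17.63 pos [0.6221 0.0532 0.0436] shift [-0.0002 -0.0006  0.0038] turn [0.002  0.0006 0.0012] shift after turn [-0.0002 -0.0006  0.0038] w 0.0563 F [-0.2 -0.3 -0.5]
```

```bash
python3 -m crank '0 0 0.003 0.001 0 0 1; 0 0 0.002 0 0 0 1'; python3 -m crank '0 0 0.002 0 0 0 1'; python3 -m crank '0 0 0.002 0 0 0 1'
```

```text
clock: 17.8
eef_pos: [0.6224, 0.0532, 0.0398]
tool_rot: [0.707, 0.708, 0.0, 0.001]
ft_force: [-5.6, -0.7, 13.2]
grip_width: 0.0563
clock: 17.88
eef_pos: [0.6224, 0.0532, 0.0398]
tool_rot: [0.707, 0.708, 0.001, 0.001]
ft_force: [-6.4, -0.0, 16.7]
grip_width: 0.0567
clock: 17.97
eef_pos: [0.6224, 0.0532, 0.0398]
tool_rot: [0.707, 0.708, 0.001, 0.001]
ft_force: [-3.0, -0.3, 10.3]
grip_width: 0.0562
```

```bash
python3 -m crank '0 0 0.001 0 0 0 -1; 0 0 0.0005 0 0 0 -1; 0 0 0 0 0 0 -1; 0 0 0 0 0 0 -1; 0 0 0 0 0 0 -1; 0 0 0 0 0 0 -1; 0 0 0 0 0 0 -1; 0 0 0 0 0 0 -1; 0 0 0 0 0 0 -1; 0 0 0 0 0 0 -1'
python3 -m crank '0 0 -0.01 0 0 0 -1; 0 0 -0.02 0 0 0 -1; 0 0 -0.03 0 0 0 -1; 0 0 -0.035 0 0 0 -1; 0 0 -0.035 0 0 0 -1; 0 0 -0.035 0 0 0 -1; 0 0 -0.01 0 0 0 -1; 0 0 0 0 0 0 -1; 0 0 0 0 0 0 -1'
python3 -c "
from h import *
to(.494,-.418,.23,-90)"
```

```text
clock: 18.8
eef_pos: [0.6239, 0.0533, 0.0392]
tool_rot: [0.707, 0.708, 0.002, 0.002]
ft_force: [-0.8, -0.6, -0.6]
grip_width: 0.0851
clock: 19.55
eef_pos: [0.6208, 0.0531, 0.2257]
tool_rot: [0.707, 0.708, 0.001, 0.002]
ft_force: [-0.6, 0.6, -0.1]
grip_width: 0.0854
clock 19.55 pos [0.6208 0.0531 0.2257] shift [-0.471  -0.1273 -0.0046] turn [ 0.0034 -0.0029  1.5719] shift after turn [-0.1268  0.4711 -0.0043] w 0.0854 F [-0.6  0.6 -0.1]
```

```bash
python3 -m crank '-0.02 -0.02 0 0 0 0 -1; -0.036 -0.018 0 0 0 0 -1; -0.038 -0.015 0 0 0 0 -1; -0.038 -0.01 0 0 0 0 -1; -0.038 -0.009 0 0 0 0 -1; -0.038 -0.009 0 0 0 0 -1; -0.038 -0.009 0 0 0 0 -1; -0.038 -0.009 0 0 0 0 -1; -0.038 -0.009 0 0 0 0 -1; -0.038 -0.009 0 0 0 0 -1; -0.038 -0.009 0 0 0 0 -1; -0.035 0 0 0 0 0 -1; -0.03 0 0 0 0 0 -1; -0.02 0 0 0 0 0 -1; 0 0 0 0 0 0 -1'
python3 -m crank '0 0 0 0 0 0.121 -1; 0 0 0 0 0 0.121 -1; 0 0 0 0 0 0.121 -1; 0 0 0 0 0 0.121 -1; 0 0 0 0 0 0.121 -1; 0 0 0 0 0 0.121 -1; 0 0 0 0 0 0.121 -1; 0 0 0 0 0 0.121 -1; 0 0 0 0 0 0.121 -1; 0 0 0 0 0 0.121 -1; 0 0 0 0 0 0.121 -1; 0 0 0 0 0 0.121 -1; 0 0 0 0 0 0.121 -1; 0 0 0 0 0 0 -1; 0 0 0 0 0 0 -1'
python3 -c "
from h import *
to(.494,-.418,.23,-90); snap('wrist','pics/w3.png')"
```

```text
clock: 20.8
eef_pos: [0.4798, -0.4443, 0.197]
tool_rot: [0.704, 0.71, -0.004, -0.017]
ft_force: [-0.8, 0.6, -0.3]
grip_width: 0.0851
clock: 22.05
eef_pos: [0.4702, -0.4262, 0.1695]
tool_rot: [0.999, -0.022, -0.034, -0.027]
ft_force: [-0.3, -0.7, -0.4]
grip_width: 0.0855
clock 22.05 pos [ 0.4702 -0.4262  0.1695] shift [ 0.0193 -0.0124 -0.0614] turn [-0.0549  0.0675 -0.0434] shift after turn [ 0.0238 -0.0082 -0.0605] w 0.0855 F [-0.3 -0.7 -0.4]
```

View pics/w3.png

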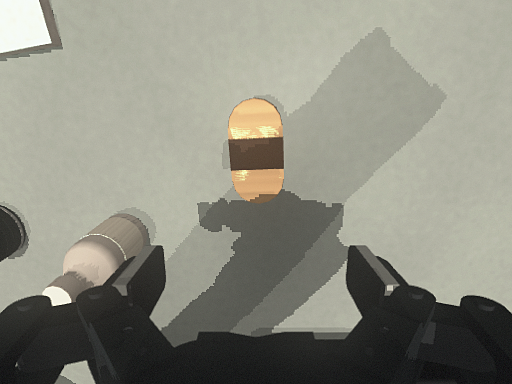

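The brush top spans about (228..284, 98..203), strap at (256,153). The lotion bottle is well to the left.

```bash
cat > m3.py <<'E'
from h import *
im,c=load('pics/w3.png'); g=im.astype(int)
m=((g[:,:,0]-g[:,:,2]>40)).astype(np.uint8); m[230:]=0; m[:,:200]=0; m[:,320:]=0
k=np.vstack([q for q in cv2.findContours(m,cv2.RETR_EXTERNAL,cv2.CHAIN_APPROX_NONE)[0] if cv2.contourArea(q)>100]).reshape(-1,2)
P=ray(c,k,.042)[:,:2].astype(np.float32)*1000
(x,y),s,a=cv2.minAreaRect(P); print('brush',round(x,1),round(y,1),np.round(s,1),round(a,1))
to(x/1000,y/1000,.1,-90)
E
python3 m3.py
```

```text
brush 500.4 -420.7 [86.2 44.3] 0.4
clock 22.1 pos [ 0.4701 -0.4261  0.1693] shift [ 0.0347 -0.003   0.0674] turn [-0.0553  0.0677 -0.0435] shift after turn [ 0.0303 -0.0053  0.0693] w 0.0852 F [ 0.5  0.1 -1.7]
```

```bash
python3 -m crank '0 0 0 -0.055 0.0677 -0.0435 -1; 0.01 -0.002 0 0 0 0 -1; 0.015 -0.002 0.01 0 0 0 -1; 0 0 0.01 0 0 0 -1; 0 0 0 0 0 0 -1; 0 0 0 0 0 0 -1'
python3 -c "
from h import *
to(.5004,-.4207,.032,-90)"
```

```text
clock: 22.6
eef_pos: [0.4909, -0.4147, 0.1369]
tool_rot: [1.0, 0.006, -0.008, -0.007]
ft_force: [0.2, -0.3, -0.2]
grip_width: 0.0854
clock 22.6 pos [ 0.4909 -0.4147  0.1369] shift [0.011  0.0076 0.1046] turn [-0.0144  0.0158  0.0122] shift after turn [0.0095 0.006  0.1049] w 0.0854 F [ 0.2 -0.3 -0.2]
```

```bash
python3 -m crank '0.01 0.006 0 -0.0144 0.0158 0.0122 -1; 0 0 0.012 0 0 0 -1; 0 0 0.015 0 0 0 -1; 0 0 0.012 0 0 0 -1; 0 0 0 0 0 0 -1; 0 0 0 0 0 0 -1'
python3 -c "
from h import *
to(.5004,-.4207,.032,-90)"
```

```text
clock: 23.1
eef_pos: [0.5094, -0.4282, 0.1016]
tool_rot: [1.0, -0.002, 0.007, 0.007]
ft_force: [0.2, 0.1, 0.7]
grip_width: 0.0855
clock 23.1 pos [ 0.5094 -0.4282  0.1016] shift [-0.0101 -0.0084  0.0694] turn [ 0.0134 -0.015  -0.0032] shift after turn [-0.009  -0.0075  0.0696] w 0.0855 F [0.2 0.1 0.7]
```

```bash
python3 -m crank '-0.01 -0.008 0.005 0.0134 -0.015 -0.003 -1; -0.001 -0.001 0.012 0 0 0 -1; -0.001 -0.001 0.012 0 0 0 -1; -0.001 -0.001 0.01 0 0 0 -1; 0 0 0 0 0 0 -1; 0 0 0 0 0 0 -1'
python3 -c "
from h import *
to(.5004,-.4207,.032,-90)"
```

```text
clock: 23.6
eef_pos: [0.4976, -0.419, 0.0665]
tool_rot: [1.0, -0.001, 0.002, 0.002]
ft_force: [1.0, 0.6, 0.4]
grip_width: 0.0854
clock 23.6 pos [ 0.4976 -0.419   0.0665] shift [0.0026 0.0016 0.0345] turn [ 0.0041 -0.0049 -0.001 ] shift after turn [0.0028 0.0017 0.0345] w 0.0854 F [1.  0.6 0.4]
```

```bash
python3 -m crank '0.001 0.001 0.008 0.004 -0.005 -0.001 -1; 0 0 0.01 0 0 0 -1; 0 0 0.01 0 0 0 -1; 0 0 0.004 0 0 0 -1; 0 0 0 0 0 0 -1'
python3 -c "
from h import *
to(.5004,-.4207,.032,-90)"
```

```text
clock: 24.02
eef_pos: [0.4999, -0.4213, 0.0337]
tool_rot: [1.0, -0.0, 0.001, 0.001]
ft_force: [-0.3, -0.3, 0.7]
grip_width: 0.0857
clock 24.02 pos [ 0.4999 -0.4213  0.0337] shift [ 0.0005 -0.0006  0.0017] turn [ 0.0021 -0.0023 -0.    ] shift after turn [ 0.0005 -0.0006  0.0017] w 0.0857 F [-0.3 -0.3  0.7]
```

```bash
python3 -m crank '0 0 0.002 0.002 -0.002 0 1; 0 0 0 0 0 0 1; 0 0 0 0 0 0 1; 0 0 0 0 0 0 1; 0 0 0 0 0 0 1; 0 0 0 0 0 0 1; 0 0 0 0 0 0 1; 0 0 0 0 0 0 1; 0 0 0 0 0 0 1; 0 0 0 0 0 0 1; 0 0 0 0 0 0 1; 0 0 0 0 0 0 1; 0 0 0 0 0 0 1; 0 0 0 0 0 0 1; 0 0 0 0 0 0 1'
python3 -m crank '0 0 -0.01 0 0 0 1; 0 0 -0.02 0 0 0 1; 0 0 -0.025 0 0 0 1; 0 0 -0.03 0 0 0 1; 0 0 -0.03 0 0 0 1; 0 0 -0.03 0 0 0 1; 0 0 -0.02 0 0 0 1; 0 0 0 0 0 0 1; 0 0 0 0 0 0 1'
python3 -c "
from h import *
to(.6215,.234,.2,0); print(readout.get_obs()['joint_pos'].round(2))"
```

```text
clock: 25.27
eef_pos: [0.4995, -0.4208, 0.0308]
tool_rot: [1.0, 0.0, -0.001, -0.001]
ft_force: [-0.7, -0.1, -1.2]
grip_width: 0.0431
clock: 26.02
eef_pos: [0.4984, -0.4199, 0.2063]
tool_rot: [1.0, 0.0, -0.002, -0.001]
ft_force: [0.2, 0.1, -1.3]
grip_width: 0.0432
clock 26.02 pos [ 0.4984 -0.4199  0.2063] shift [ 0.1232 -0.6539  0.0078] turn [-5.1000e-03  4.0000e-04 -1.5707e+00] shift after turn [0.6539 0.1231 0.0063] w 0.0432 F [ 0.2  0.1 -1.3]
[-0.7   0.57  0.39  1.4  -0.    2.44]
```

```bash
python3 -m crank '0 0 -0.002 0 0 -0.121 1; 0 0 -0.002 0 0 -0.121 1; 0 0 -0.002 0 0 -0.121 1; 0 0 -0.002 0 0 -0.121 1; 0 0 -0.002 0 0 -0.121 1; 0 0 -0.002 0 0 -0.121 1; 0 0 -0.002 0 0 -0.121 1; 0 0 -0.002 0 0 -0.121 1; 0 0 -0.002 0 0 -0.121 1; 0 0 -0.002 0 0 -0.121 1; 0 0 -0.002 0 0 -0.121 1; 0 0 -0.002 0 0 -0.121 1; 0 0 -0.002 0 0 -0.121 1; 0 0 0 0 0 0 1; 0 0 0 0 0 0 1'
python3 -c "
from h import *
to(.6215,.234,.2,0)"
```

```text
clock: 27.27
eef_pos: [0.4887, -0.4118, 0.2034]
tool_rot: [0.688, 0.726, -0.001, -0.025]
ft_force: [0.6, 0.6, -0.4]
grip_width: 0.0428
clock 27.27 pos [ 0.4887 -0.4118  0.2034] shift [0.6374 0.1675 0.019 ] turn [-0.0369 -0.0329  0.0534] shift after turn [0.6458 0.1328 0.0034] w 0.0428 F [ 0.6  0.6 -0.4]
```

```bash
python3 -m crank '0.01 0 0 -0.037 -0.033 0.053 1; 0.03 0.004 0 0 0 0 1; 0.037 0.006 -0.001 0 0 0 1; 0.037 0.006 -0.001 0 0 0 1; 0.037 0.006 -0.001 0 0 0 1; 0.037 0.006 -0.001 0 0 0 1; 0.037 0.006 -0.001 0 0 0 1; 0.037 0.006 -0.001 0 0 0 1; 0.037 0.006 -0.001 0 0 0 1; 0.037 0.006 -0.001 0 0 0 1; 0.037 0.008 -0.001 0 0 0 1; 0.037 0.008 -0.001 0 0 0 1; 0.037 0.008 -0.001 0 0 0 1; 0.037 0.01 -0.001 0 0 0 1; 0.037 0.01 -0.001 0 0 0 1; 0.037 0.01 -0.001 0 0 0 1; 0.037 0.008 -0.001 0 0 0 1; 0.03 0.008 -0.001 0 0 0 1; 0.015 0.004 0 0 0 0 1; 0 0 0 0 0 0 1'
python3 -c "
from h import *
to(.6215,.234,.1,0)"
```

```text
clock: 28.93
eef_pos: [0.6314, 0.2524, 0.1946]
tool_rot: [0.732, 0.681, -0.008, -0.011]
ft_force: [-0.3, -0.0, -2.4]
grip_width: 0.043
clock 28.93 pos [0.6314 0.2524 0.1946] shift [-0.0193 -0.006   0.0948] turn [-0.0271 -0.0031 -0.0724] shift after turn [-0.0184 -0.0099  0.0946] w 0.043 F [-0.3 -0.  -2.4]
```

```bash
python3 -m crank '0 0 0 -0.027 -0.003 -0.072 1; -0.018 -0.01 0 0 0 0 1; 0 0 0.012 0 0 0 1; 0 0 0.015 0 0 0 1; 0 0 0.015 0 0 0 1; 0 0 0.015 0 0 0 1; 0 0 0 0 0 0 1; 0 0 0 0 0 0 1'
python3 -c "
from h import *
to(.6215,.234,.0358,0)"
```

```text
clock: 29.6
eef_pos: [0.6161, 0.2296, 0.1282]
tool_rot: [0.712, 0.702, -0.006, -0.001]
ft_force: [0.1, 0.3, -0.8]
grip_width: 0.0429
clock 29.6 pos [0.6161 0.2296 0.1282] shift [0.0052 0.0062 0.0923] turn [-0.0096  0.0069 -0.0145] shift after turn [0.0044 0.0054 0.0924] w 0.0429 F [ 0.1  0.3 -0.8]
```

```bash
python3 -m crank '0.003 0.005 0.01 -0.01 0.007 -0.0145 1; 0 0 0.015 0 0 0 1; 0 0 0.015 0 0 0 1; 0 0 0.01 0 0 0 1; 0 0 0 0 0 0 1; 0 0 0 0 0 0 1'
python3 -c "
from h import *
to(.6215,.234,.0358,0)"
```

```text
clock: 30.1
eef_pos: [0.6231, 0.2302, 0.081]
tool_rot: [0.71, 0.704, 0.002, 0.001]
ft_force: [0.1, 0.6, -1.6]
grip_width: 0.0429
clock 30.1 pos [0.6231 0.2302 0.081 ] shift [ 0.0038 -0.0018  0.0452] turn [ 0.0053 -0.0012 -0.0081] shift after turn [ 0.0038 -0.0016  0.0452] w 0.0429 F [ 0.1  0.6 -1.6]
```

```bash
python3 -m crank '0.004 -0.002 0.005 0.005 -0.001 -0.008 1; 0 0 0.008 0 0 0 1; 0 0 0.008 0 0 0 1; 0 0 0.004 0 0 0 1; 0 0 0 0 0 0 1'
python3 -c "
from h import *
to(.6215,.234,.0358,0)"
```

```text
clock: 30.52
eef_pos: [0.623, 0.2354, 0.0574]
tool_rot: [0.707, 0.707, 0.003, 0.001]
ft_force: [-0.6, 0.8, -1.6]
grip_width: 0.0432
clock 30.52 pos [0.623  0.2354 0.0574] shift [-0.0014 -0.0016  0.0216] turn [ 0.0051 -0.0021  0.    ] shift after turn [-0.0014 -0.0015  0.0216] w 0.0432 F [-0.6  0.8 -1.6]
```

```bash
python3 -m crank '-0.0014 -0.0016 0.005 0.005 -0.002 0 1; 0 0 0.006 0 0 0 1; 0 0 0.004 0 0 0 1; 0 0 0.002 0 0 0 1; 0 0 0 0 0 0 1'
python3 -c "
from h import *
to(.6215,.234,.0358,0)"
```

```text
clock: 30.93
eef_pos: [0.621, 0.2338, 0.0382]
tool_rot: [0.707, 0.707, -0.001, -0.0]
ft_force: [0.3, 0.1, -1.7]
grip_width: 0.0434
clock 30.93 pos [0.621  0.2338 0.0382] shift [0.0002 0.0005 0.0024] turn [-0.0011  0.0004  0.0001] shift after turn [0.0002 0.0005 0.0024] w 0.0434 F [ 0.3  0.1 -1.7]
```

```bash
python3 -m crank '0 0 0.002 0 0 0 1; 0 0 0.002 0 0 0 1'; python3 -m crank '0 0 0.002 0 0 0 1'; python3 -m crank '0 0 0.002 0 0 0 1'
```

```text
clock: 31.1
eef_pos: [0.6213, 0.2339, 0.0357]
tool_rot: [0.707, 0.707, -0.0, -0.0]
ft_force: [-5.4, -2.0, 14.3]
grip_width: 0.0434
clock: 31.18
eef_pos: [0.6213, 0.2339, 0.0357]
tool_rot: [0.707, 0.707, 0.0, 0.0]
ft_force: [-5.0, -1.5, 12.0]
grip_width: 0.0432
clock: 31.27
eef_pos: [0.6213, 0.2339, 0.0357]
tool_rot: [0.707, 0.707, 0.001, 0.0]
ft_force: [-3.1, -1.3, 7.3]
grip_width: 0.0431
```

```bash
python3 -m crank '0 0 0.001 0 0 0 -1; 0 0 0.0005 0 0 0 -1; 0 0 0 0 0 0 -1; 0 0 0 0 0 0 -1; 0 0 0 0 0 0 -1; 0 0 0 0 0 0 -1; 0 0 0 0 0 0 -1; 0 0 0 0 0 0 -1; 0 0 0 0 0 0 -1; 0 0 0 0 0 0 -1'
python3 -m crank '0 0 -0.01 0 0 0 -1; 0 0 -0.02 0 0 0 -1; 0 0 -0.03 0 0 0 -1; 0 0 -0.035 0 0 0 -1; 0 0 -0.035 0 0 0 -1; 0 0 -0.035 0 0 0 -1; 0 0 -0.01 0 0 0 -1; 0 0 0 0 0 0 -1; 0 0 0 0 0 0 -1'
python3 -c "
from h import *
to(.4197,-.1287,.21,0)"
```

```text
clock: 32.1
eef_pos: [0.6231, 0.2345, 0.0358]
tool_rot: [0.707, 0.707, 0.003, 0.001]
ft_force: [-0.1, 0.1, 0.2]
grip_width: 0.0854
clock: 32.85
eef_pos: [0.6204, 0.2335, 0.2219]
tool_rot: [0.707, 0.707, 0.001, 0.001]
ft_force: [0.7, 0.4, 1.1]
grip_width: 0.0854
clock 32.85 pos [0.6204 0.2335 0.2219] shift [-0.3622 -0.2007  0.0109] turn [ 0.0028 -0.0013 -0.0001] shift after turn [-0.3622 -0.2007  0.0119] w 0.0854 F [0.7 0.4 1.1]
```

```bash
python3 -m crank '-0.02 -0.012 0 0 0 0 -1; -0.034 -0.019 0 0 0 0 -1; -0.034 -0.019 0 0 0 0 -1; -0.034 -0.019 0 0 0 0 -1; -0.034 -0.019 0 0 0 0 -1; -0.034 -0.019 0 0 0 0 -1; -0.034 -0.019 0 0 0 0 -1; -0.034 -0.019 0 0 0 0 -1; -0.034 -0.019 0 0 0 0 -1; -0.034 -0.019 0 0 0 0 -1; -0.03 -0.017 0 0 0 0 -1; 0 0 0 0 0 0 -1; 0 0 0 0 0 0 -1'
python3 -c "
from h import *
to(.4197,-.1287,.12,0); snap('wrist','pics/w4.png')"
```

```text
clock: 33.93
eef_pos: [0.3996, -0.1342, 0.2015]
tool_rot: [0.706, 0.709, -0.009, -0.011]
ft_force: [-0.5, 0.0, -0.1]
grip_width: 0.0852
clock 33.93 pos [ 0.3996 -0.1342  0.2015] shift [0.0052 0.0224 0.0809] turn [-0.0275 -0.0031  0.0042] shift after turn [0.0055 0.0201 0.0815] w 0.0852 F [-0.5  0.  -0.1]
```

View pics/w4.png

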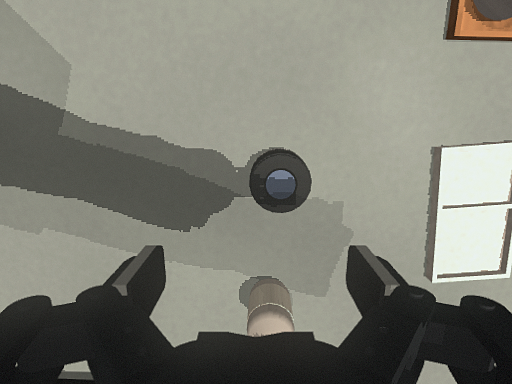

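The short lens glass is at (281,183). The white tray's near-side corners are at about (439,147) and (432,281), divider at (443,207), and the lotion is below at (270,300).

Run:
```python
from h import *
im,c=load('pics/w4.png'); g=im.astype(int)
b=((g[:,:,2]>g[:,:,0]+12)&(g[:,:,2]>60)).astype(np.uint8); b[:150]=0;b[220:]=0;b[:,:240]=0;b[:,320:]=0
k=max(cv2.findContours(b,0,cv2.CHAIN_APPROX_NONE)[0],key=cv2.contourArea).reshape(-1,2)
P=ray(c,cv2.convexHull(k).reshape(-1,2),.046)[:,:2].astype(np.float32)*1000; print(cv2.fitEllipse(P))
w=(g.min(2)>205).astype(np.uint8); w[:100]=0; w[300:]=0; w[:,:415]=0
k=np.vstack([q.reshape(-1,2) for q in cv2.findContours(w,0,2)[0] if cv2.contourArea(q)>60]); h=cv2.convexHull(k)
q=cv2.approxPolyDP(h,4,True).reshape(-1,2); print(q.tolist(),ray(c,q,.014)[:,:2].round(4).tolist())
im0,c0=load('pics/top0.png'); g=im0.astype(int); w=(g.min(2)>125).astype(np.uint8); w[:130]=0; w[178:]=0; w[:,:280]=0; w[:,350:]=0
k=max(cv2.findContours(w,0,2)[0],key=cv2.contourArea); P=ray(c0,k.reshape(-1,2),.014)[:,:2].astype(np.float32)*1000
print('white tray top view',cv2.minAreaRect(P))
to(.4197,-.1287,.12,0)
```

```text
((419.67730712890625, -128.17359924316406), (27.275157928466797, 27.77073097229004), 41.95863723754883)
[[511, 143], [509, 276], [432, 282], [442, 148]] [[0.6537, -0.0897], [0.6845, -0.2385], [0.5978, -0.2471], [0.5844, -0.0957]]
white tray top view ((633.737060546875, -167.42251586914062), (88.90591430664062, 153.23545837402344), 5.230432510375977)
clock 33.98 pos [ 0.3995 -0.1339  0.2013] shift [0.0049 0.0225 0.0807] turn [-0.0284 -0.0026  0.0053] shift after turn [0.0052 0.0202 0.0813] w 0.0853 F [-0.4  0.  -0.6]
```

```bash
python3 -m crank '0.004 0.018 0 -0.028 -0.003 0.005 -1; 0 0 0.012 0 0 0 -1; 0 0 0.015 0 0 0 -1; 0 0 0.015 0 0 0 -1; 0 0 0.01 0 0 0 -1; 0 0 0 0 0 0 -1; 0 0 0 0 0 0 -1'
python3 -c "
from h import *
to(.4197,-.1284,.032,0)"
```

```text
clock: 34.57
eef_pos: [0.4211, -0.1213, 0.1433]
tool_rot: [0.702, 0.712, 0.0, -0.002]
ft_force: [0.6, -0.1, 0.9]
grip_width: 0.0855
clock 34.57 pos [ 0.4211 -0.1213  0.1433] shift [-0.0075 -0.0012  0.1113] turn [-0.0028 -0.0034  0.0133] shift after turn [-0.0071 -0.0014  0.1113] w 0.0855 F [ 0.6 -0.1  0.9]
```

```bash
python3 -m crank '-0.007 -0.001 0.01 -0.003 -0.003 0.0133 -1; 0 -0.001 0.015 0 0 0 -1; 0 -0.001 0.015 0 0 0 -1; 0 -0.001 0.015 0 0 0 -1; 0 0 0.01 0 0 0 -1; 0 0 0 0 0 0 -1; 0 0 0 0 0 0 -1'
python3 -c "
from h import *
to(.4197,-.1284,.032,0)"
```

```text
clock: 35.15
eef_pos: [0.4233, -0.124, 0.0795]
tool_rot: [0.703, 0.711, 0.002, 0.003]
ft_force: [0.0, -0.6, 0.2]
grip_width: 0.0862
clock 35.15 pos [ 0.4233 -0.124   0.0795] shift [-0.0043 -0.004   0.0475] turn [0.0069 0.0004 0.0104] shift after turn [-0.0044 -0.0036  0.0475] w 0.0862 F [ 0.  -0.6  0.2]
```

```bash
python3 -m crank '-0.005 -0.005 0.005 0.007 0 0.012 -1; 0 -0.001 0.01 0 0 0 -1; 0 -0.001 0.01 0 0 0 -1; 0 -0.001 0.01 0 0 0 -1; 0 0 0.003 0 0 0 -1; 0 0 0 0 0 0 -1'
python3 -c "
from h import *
to(.4197,-.1284,.032,0)"
```

```text
clock: 35.65
eef_pos: [0.4196, -0.1309, 0.0448]
tool_rot: [0.708, 0.706, 0.001, 0.004]
ft_force: [-0.4, 0.3, 0.1]
grip_width: 0.0855
clock 35.65 pos [ 0.4196 -0.1309  0.0448] shift [0.0026 0.     0.0128] turn [ 0.0081  0.0042 -0.0022] shift after turn [0.0025 0.0001 0.0128] w 0.0855 F [-0.4  0.3  0.1]
```

```bash
python3 -m crank '0.0025 -0.001 0.005 0.008 0.004 -0.002 -1; 0 0 0.005 0 0 0 -1; 0 0 0.003 0 0 0 -1; 0 0 0 0 0 0 -1'
python3 -c "
from h import *
to(.4197,-.1284,.032,0)"
```

```text
clock: 35.98
eef_pos: [0.4203, -0.129, 0.0327]
tool_rot: [0.707, 0.707, 0.001, 0.001]
ft_force: [0.2, 0.1, 0.3]
grip_width: 0.0855
clock 35.98 pos [ 0.4203 -0.129   0.0327] shift [ 0.0006 -0.0006  0.0007] turn [ 0.0028  0.0011 -0.0007] shift after turn [ 0.0006 -0.0006  0.0007] w 0.0855 F [0.2 0.1 0.3]
```

```bash
python3 -m crank '0 0 0 0.002 0.001 0 1; 0 0 0 0 0 0 1; 0 0 0 0 0 0 1; 0 0 0 0 0 0 1; 0 0 0 0 0 0 1; 0 0 0 0 0 0 1; 0 0 0 0 0 0 1; 0 0 0 0 0 0 1; 0 0 0 0 0 0 1; 0 0 0 0 0 0 1; 0 0 0 0 0 0 1; 0 0 0 0 0 0 1; 0 0 0 0 0 0 1'
python3 -m crank '0 0 -0.01 0 0 0 1; 0 0 -0.015 0 0 0 1; 0 0 -0.02 0 0 0 1; 0 0 -0.02 0 0 0 1; 0 0 -0.02 0 0 0 1; 0 0 -0.015 0 0 0 1; 0 0 0 0 0 0 1; 0 0 0 0 0 0 1'
python3 -c "
from h import *
to(.6369,-.1999,.13,5.1)"
```

```text
clock: 37.07
eef_pos: [0.4203, -0.129, 0.0332]
tool_rot: [0.707, 0.707, 0.0, 0.0]
ft_force: [-0.3, 1.1, -0.0]
grip_width: 0.0582
clock: 37.73
eef_pos: [0.4175, -0.1281, 0.1345]
tool_rot: [0.707, 0.707, -0.002, -0.003]
ft_force: [-0.7, 0.1, -2.1]
grip_width: 0.0584
clock 37.73 pos [ 0.4175 -0.1281  0.1345] shift [-0.0717  0.2195  0.0029] turn [-0.0066 -0.0025 -0.0895] shift after turn [-0.091   0.2122  0.0045] w 0.0584 F [-0.7  0.1 -2.1]
```

```bash
python3 -m crank '-0.004 0.012 0 0 0 -0.05 1; -0.008 0.0235 -0.003 0 0 -0.04 1; -0.009 0.024 -0.003 0 0 0 1; -0.01 0.024 -0.003 0 0 0 1; -0.01 0.024 -0.003 0 0 0 1; -0.01 0.024 -0.003 0 0 0 1; -0.01 0.024 -0.003 0 0 0 1; -0.01 0.024 -0.003 0 0 0 1; -0.009 0.022 -0.003 0 0 0 1; 0 0 0 0 0 0 1; 0 0 0 0 0 0 1'
python3 -c "
from h import *
to(.6369,-.1999,.0382,5.1)"
```

```text
clock: 38.65
eef_pos: [0.6236, -0.1906, 0.1321]
tool_rot: [0.673, 0.739, -0.008, -0.017]
ft_force: [-0.7, 0.4, -2.6]
grip_width: 0.0581
clock 38.65 pos [ 0.6236 -0.1906  0.1321] shift [-0.0119  0.0156  0.0933] turn [-0.0352 -0.0148  0.0051] shift after turn [-0.0105  0.0124  0.0939] w 0.0581 F [-0.7  0.4 -2.6]
```

```bash
python3 -m crank '-0.0105 0.013 0 -0.035 -0.015 0.005 1; 0 0.001 0.012 -0.008 0 0 1; 0 0 0.013 0 0 0 1; 0 0 0.01 0 0 0 1; 0 0 0 0 0 0 1; 0 0 0 0 0 0 1'
python3 -c "
from h import *
to(.6369,-.1999,.0382,5.1)"
```

```text
clock: 39.15
eef_pos: [0.632, -0.1976, 0.0859]
tool_rot: [0.675, 0.738, -0.0, -0.004]
ft_force: [0.6, 1.0, -1.4]
grip_width: 0.0582
clock 39.15 pos [ 0.632  -0.1976  0.0859] shift [-0.003   0.0049  0.0477] turn [-0.0051 -0.0053  0.0001] shift after turn [-0.0027  0.0047  0.0477] w 0.0582 F [ 0.6  1.  -1.4]
```

```bash
python3 -m crank '-0.003 0.005 0.005 -0.005 -0.005 0 1; 0 0 0.008 0 0 0 1; 0 0 0.008 0 0 0 1; 0 0 0.006 0 0 0 1; 0 0 0 0 0 0 1; 0 0 0 0 0 0 1'
python3 -c "
from h import *
to(.6369,-.1999,.0382,5.1)"
```

```text
clock: 39.65
eef_pos: [0.6376, -0.2001, 0.0572]
tool_rot: [0.675, 0.738, 0.0, 0.001]
ft_force: [0.3, 0.8, -2.2]
grip_width: 0.058
clock 39.65 pos [ 0.6376 -0.2001  0.0572] shift [ 0.0003 -0.0007  0.019 ] turn [0.0012 0.0005 0.0004] shift after turn [ 0.0003 -0.0007  0.019 ] w 0.058 F [ 0.3  0.8 -2.2]
```

```bash
python3 -m crank '0 -0.0007 0.005 0.001 0 0 1; 0 0 0.005 0 0 0 1; 0 0 0.003 0 0 0 1; 0 0 0.001 0 0 0 1; 0 0 0 0 0 0 1'
python3 -m crank '0 0 0.002 0 0 0 1'; python3 -m crank '0 0 0.002 0 0 0 1'; python3 -m crank '0 0 0.002 0 0 0 1'
```

```text
clock: 40.07
eef_pos: [0.6373, -0.2003, 0.0424]
tool_rot: [0.675, 0.738, 0.0, 0.001]
ft_force: [-0.7, -0.3, -1.1]
grip_width: 0.0583
clock: 40.15
eef_pos: [0.6377, -0.2004, 0.0408]
tool_rot: [0.675, 0.738, 0.0, 0.001]
ft_force: [0.6, -0.1, -1.8]
grip_width: 0.0581
clock: 40.23
eef_pos: [0.6377, -0.2005, 0.0387]
tool_rot: [0.675, 0.738, 0.0, 0.001]
ft_force: [-0.4, 0.5, -2.0]
grip_width: 0.0582
clock: 40.32
eef_pos: [0.6379, -0.2005, 0.0382]
tool_rot: [0.675, 0.738, 0.0, 0.002]
ft_force: [-5.0, 1.5, 16.8]
grip_width: 0.058
```

```bash
python3 -m crank '0 0 0.0015 0 0 0 -1; 0 0 0.0005 0 0 0 -1; 0 0 0 0 0 0 -1; 0 0 0 0 0 0 -1; 0 0 0 0 0 0 -1; 0 0 0 0 0 0 -1; 0 0 0 0 0 0 -1; 0 0 0 0 0 0 -1; 0 0 0 0 0 0 -1; 0 0 0 0 0 0 -1'
python3 -m crank '0 0 -0.01 0 0 0 -1; 0 0 -0.02 0 0 0 -1; 0 0 -0.03 0 0 0 -1; 0 0 -0.035 0 0 0 -1; 0 0 -0.035 0 0 0 -1; 0 0 -0.035 0 0 0 -1; 0 0 -0.01 0 0 0 -1; 0 0 0 0 0 0 -1; 0 0 0 0 0 0 -1'
python3 -c "
from h import *
to(.482,.390,.22,0)"
```

```text
clock: 41.15
eef_pos: [0.6397, -0.2011, 0.0381]
tool_rot: [0.675, 0.738, 0.001, 0.004]
ft_force: [0.4, 0.7, -0.0]
grip_width: 0.0853
clock: 41.9
eef_pos: [0.6365, -0.2, 0.2243]
tool_rot: [0.675, 0.738, 0.001, 0.003]
ft_force: [0.1, -0.3, 0.9]
grip_width: 0.0854
clock 41.9 pos [ 0.6365 -0.2     0.2243] shift [ 0.6015 -0.1012  0.0022] turn [0.0048 0.0024 0.0894] shift after turn [ 0.59   -0.1545  0.0043] w 0.0854 F [ 0.1 -0.3  0.9]
```

```bash
python3 -m crank '0 -0.01 0 0 0 0.09 -1; 0.025 -0.012 0 0 0 0 -1; 0.037 -0.01 0 0 0 0 -1; 0.037 -0.008 0 0 0 0 -1; 0.037 -0.008 0 0 0 0 -1; 0.037 -0.008 0 0 0 0 -1; 0.037 -0.008 0 0 0 0 -1; 0.037 -0.008 0 0 0 0 -1; 0.037 -0.008 0 0 0 0 -1; 0.037 -0.01 0 0 0 0 -1; 0.037 -0.01 0 0 0 0 -1; 0.037 -0.01 0 0 0 0 -1; 0.037 -0.012 0 0 0 0 -1; 0.037 -0.012 0 0 0 0 -1; 0.037 -0.012 0 0 0 0 -1; 0.037 -0.012 0 0 0 0 -1; 0.025 -0.01 0 0 0 0 -1; 0 0 0 0 0 0 -1; 0 0 0 0 0 0 -1'
python3 -c "
from h import *
to(.482,.390,.22,40); snap('wrist','pics/w5.png')"
```

```text
clock: 43.48
eef_pos: [0.4495, 0.3875, 0.19]
tool_rot: [0.711, 0.703, -0.021, -0.008]
ft_force: [0.6, -0.5, -0.0]
grip_width: 0.0855
clock 43.48 pos [0.4495 0.3875 0.19  ] shift [ 0.0023  0.0312 -0.0314] turn [-0.0457  0.0027 -0.71  ] shift after turn [-0.019   0.0265 -0.03  ] w 0.0855 F [ 0.6 -0.5 -0. ]
```

View pics/w5.png

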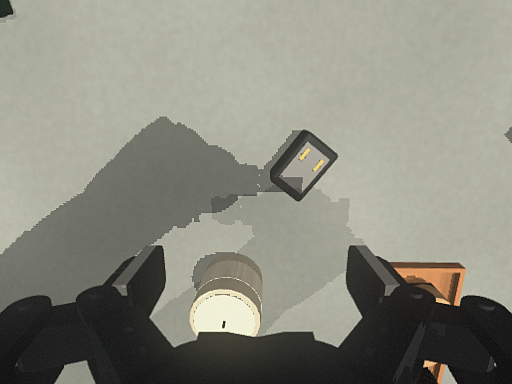

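The charger top is around (305,165), long axis running from upper right to lower left; the candle is at (225,315). I measure the charger outline with colour masks and check it against 56 x 36.

Run:
```python
from h import *
im,c=load('pics/w5.png'); g=im.astype(int); W=np.zeros(im.shape[:2],bool); W[120:212,258:348]=1
for n,m in [('dark outline',(g.max(2)<75)),('inner',None)]:
    d=((g.max(2)<75)&W).astype(np.uint8); d=cv2.morphologyEx(d,cv2.MORPH_OPEN,np.ones((3,3),np.uint8))
    cs,hi=cv2.findContours(d,cv2.RETR_CCOMP,cv2.CHAIN_APPROX_NONE)
    ks=[q for q,h in zip(cs,hi[0]) if (h[3]<0)==(n!='inner')]
    if not ks: continue
    k=max(ks,key=cv2.contourArea); P=ray(c,k.reshape(-1,2),.044)[:,:2].astype(np.float32)*1000
    print(n,cv2.minAreaRect(P),cv2.approxPolyDP(cv2.convexHull(k),4,True).reshape(-1,2).tolist())
q=[[305,131],[338,155],[300,201],[271,179]]; print(ray(c,q,.044)[:,:2].round(4).tolist())
cv2.imwrite('pics/w5c.png',cv2.resize(im[115:215,255:355,::-1],None,fx=6,fy=6,interpolation=0))
```

```text
dark outline ((485.0921325683594, 408.4697265625), (54.245967864990234, 39.60821533203125), 51.47943115234375) [[307, 131], [318, 179], [296, 200], [271, 181], [270, 170], [301, 131]]
[[0.488, 0.4394], [0.5177, 0.4185], [0.4855, 0.3762], [0.4587, 0.397]]
```

View pics/w5c.png

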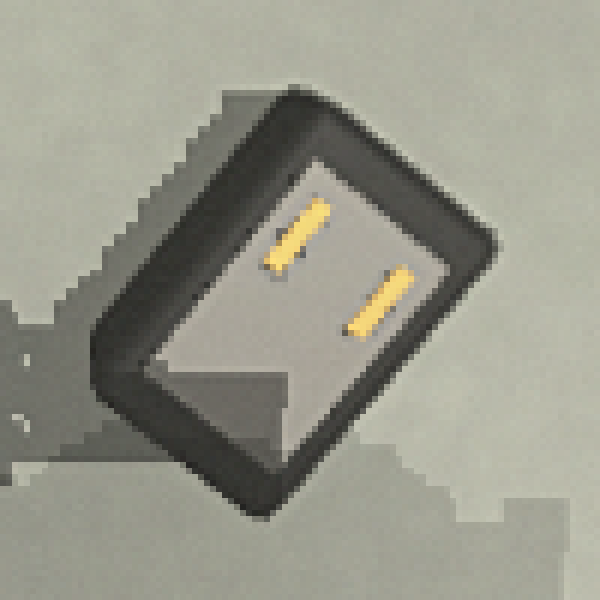

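Grey plate corners in full-image pixels are (308,141.7), (330,159.2), (301.7,193) and (280,176.3).

Run:
```python
from h import *
im,c=load('pics/w5.png')
P=ray(c,[[308,141.7],[330,159.2],[301.7,193],[280,176.3]],.044)[:,:2]; print(P.round(4).tolist())
l=P[0]-P[3]+P[1]-P[2]; yaw=np.degrees(np.arctan2(l[1],l[0])); m=P.mean(0)
print('centre',m.round(4),'yaw',yaw.round(1),'len',np.linalg.norm(l)/2,'wid',np.linalg.norm(P[0]-P[1]+P[3]-P[2])/2)
to(m[0],m[1],.1,yaw)
```

```text
[[0.4909, 0.4302], [0.5109, 0.4148], [0.4869, 0.3838], [0.4668, 0.3995]]
centre [0.4889 0.4071] yaw 52.1 len 0.03916179249380268 wid 0.025314451894423162
clock 43.53 pos [0.4493 0.3873 0.1897] shift [0.0219 0.043  0.0876] turn [-0.0473 -0.0027 -0.9211] shift after turn [-0.019   0.0399  0.0897] w 0.0855 F [-0.  -0.  -0.1]
```

```bash
python3 -m crank '0 0 0 -0.047 -0.003 -0.1 -1; 0 0 0 0 0 -0.117 -1; 0 0 0 0 0 -0.117 -1; 0 0 0 0 0 -0.117 -1; 0 0 0 0 0 -0.117 -1; 0 0 0 0 0 -0.117 -1; 0 0 0 0 0 -0.117 -1; 0 0 0 0 0 -0.117 -1; 0 0 0 0 0 0 -1'
python3 -c "
from h import *
to(.489,.407,.10,52.1)"
```

```text
clock: 44.28
eef_pos: [0.4517, 0.3707, 0.1827]
tool_rot: [0.313, 0.95, -0.016, 0.003]
ft_force: [-0.2, -0.0, -0.5]
grip_width: 0.0851
clock 44.28 pos [0.4517 0.3707 0.1827] shift [-0.007   0.0537  0.0814] turn [-0.0276  0.0163  0.0245] shift after turn [-0.0071  0.0516  0.0827] w 0.0851 F [-0.2 -0.  -0.5]
```

```bash
python3 -m crank '-0.003 0.02 0 -0.0276 0.0163 0.0245 -1; -0.004 0.025 0 0 0 0 -1; 0 0.008 0.01 -0.01 0 0 -1; 0 0 0.015 0 0 0 -1; 0 0 0.015 0 0 0 -1; 0 0 0.01 0 0 0 -1; 0 0 0 0 0 0 -1; 0 0 0 0 0 0 -1'
python3 -c "
from h import *
to(.489,.407,.034,52.1)"
```

```text
clock: 44.95
eef_pos: [0.4953, 0.3984, 0.1282]
tool_rot: [0.343, 0.939, 0.003, 0.001]
ft_force: [0.3, 0.7, 0.4]
grip_width: 0.0853
clock 44.95 pos [0.4953 0.3984 0.1282] shift [0.0104 0.002  0.0942] turn [ 0.0057 -0.0003 -0.0394] shift after turn [0.0103 0.0029 0.0942] w 0.0853 F [0.3 0.7 0.4]
```

```bash
python3 -m crank '0.01 0.002 0.005 0.005 0 -0.039 -1; 0 -0.001 0.015 0 0 0 -1; 0 -0.001 0.015 0 0 0 -1; 0 -0.001 0.01 0 0 0 -1; 0 0 0 0 0 0 -1; 0 0 0 0 0 0 -1'
python3 -c "
from h import *
to(.489,.407,.034,52.1)"
```

```text
clock: 45.45
eef_pos: [0.4872, 0.4068, 0.0856]
tool_rot: [0.322, 0.947, 0.003, 0.001]
ft_force: [0.2, 0.4, -0.2]
grip_width: 0.0852
clock 45.45 pos [0.4872 0.4068 0.0856] shift [-0.0013  0.0009  0.0516] turn [0.0065 0.0001 0.0049] shift after turn [-0.0013  0.0013  0.0516] w 0.0852 F [ 0.2  0.4 -0.2]
```

```bash
python3 -m crank '-0.001 0 0.008 0.006 0 0.005 -1; 0 -0.001 0.012 0 0 0 -1; 0 -0.001 0.012 0 0 0 -1; 0 0 0.008 0 0 0 -1; 0 0 0 0 0 0 -1; 0 0 0 0 0 0 -1'
python3 -c "
from h import *
to(.489,.407,.034,52.1)"
```

```text
clock: 45.95
eef_pos: [0.4894, 0.4076, 0.0478]
tool_rot: [0.325, 0.946, 0.003, 0.002]
ft_force: [0.0, 0.4, -0.2]
grip_width: 0.0852
clock 45.95 pos [0.4894 0.4076 0.0478] shift [-0.0001 -0.0008  0.0138] turn [0.0076 0.0019 0.0004] shift after turn [-0.0001 -0.0007  0.0138] w 0.0852 F [ 0.   0.4 -0.2]
```

```bash
python3 -m crank '0 -0.002 0.006 0.007 0.002 0 -1; 0 0 0.006 0 0 0 -1; 0 0 0.002 0 0 0 -1; 0 0 0 0 0 0 -1; 0 0 0 0 0 0 1; 0 0 0 0 0 0 1; 0 0 0 0 0 0 1; 0 0 0 0 0 0 1; 0 0 0 0 0 0 1; 0 0 0 0 0 0 1; 0 0 0 0 0 0 1; 0 0 0 0 0 0 1; 0 0 0 0 0 0 1; 0 0 0 0 0 0 1; 0 0 0 0 0 0 1; 0 0 0 0 0 0 1; 0 0 0 0 0 0 1'
python3 -m crank '0 0 -0.01 0 0 0 1; 0 0 -0.02 0 0 0 1; 0 0 -0.025 0 0 0 1; 0 0 -0.03 0 0 0 1; 0 0 -0.03 0 0 0 1; 0 0 -0.03 0 0 0 1; 0 0 -0.02 0 0 0 1; 0 0 0 0 0 0 1; 0 0 0 0 0 0 1'
python3 -c "
from h import *
to(.6303,-.1262,.2,5.1)"
```

```text
clock: 47.37
eef_pos: [0.4894, 0.4069, 0.0349]
tool_rot: [0.325, 0.946, 0.002, 0.001]
ft_force: [0.5, 0.4, -0.6]
grip_width: 0.0549
clock: 48.12
eef_pos: [0.4876, 0.4054, 0.2109]
tool_rot: [0.325, 0.946, 0.0, 0.0]
ft_force: [-0.7, -0.3, -0.5]
grip_width: 0.0548
clock 48.12 pos [0.4876 0.4054 0.2109] shift [-0.439  -0.3319  0.0106] turn [ 8.000e-04 -4.000e-04  8.206e-01] shift after turn [-0.5422  0.0949  0.0109] w 0.0548 F [-0.7 -0.3 -0.5]
```

```bash
python3 -m crank '0 0 -0.002 0 0 0.117 1; 0 0 -0.002 0 0 0.117 1; 0 0 -0.002 0 0 0.117 1; 0 0 -0.002 0 0 0.117 1; 0 0 -0.002 0 0 0.117 1; 0 0 -0.002 0 0 0.117 1; 0 0 -0.002 0 0 0.117 1; 0 0 0 0 0 0 1'
python3 -m crank '-0.02 0 0 0 0 0 1; -0.037 0.002 -0.001 0 0 0 1; -0.037 0.005 -0.001 0 0 0 1; -0.037 0.006 -0.001 0 0 0 1; -0.037 0.006 -0.001 0 0 0 1; -0.037 0.006 -0.001 0 0 0 1; -0.037 0.006 -0.001 0 0 0 1; -0.037 0.006 -0.001 0 0 0 1; -0.037 0.006 -0.001 0 0 0 1; -0.037 0.006 -0.001 0 0 0 1; -0.037 0.007 -0.001 0 0 0 1; -0.037 0.007 -0.001 0 0 0 1; -0.037 0.007 -0.001 0 0 0 1; -0.037 0.007 -0.001 0 0 0 1; -0.03 0.007 -0.001 0 0 0 1; -0.01 0.003 0 0 0 0 1; 0 0 0 0 0 0 1'
python3 -c "
from h import *
to(.6303,-.1262,.12,5.1)"
```

```text
clock: 48.78
eef_pos: [0.4836, 0.402, 0.2154]
tool_rot: [0.689, 0.725, -0.007, -0.001]
ft_force: [0.5, -0.3, -1.0]
grip_width: 0.0549
clock: 50.2
eef_pos: [0.6073, -0.1541, 0.2089]
tool_rot: [0.665, 0.746, -0.02, -0.011]
ft_force: [0.1, -0.3, -0.8]
grip_width: 0.055
clock 50.2 pos [ 0.6073 -0.1541  0.2089] shift [0.026  0.0301 0.0874] turn [-0.0455  0.0106  0.0258] shift after turn [0.0258 0.0254 0.0889] w 0.055 F [ 0.1 -0.3 -0.8]
```

```bash
python3 -m crank '0 0 0 -0.0455 0.01 0.026 1; 0.025 0.024 0 0 0 0 1; 0 0.003 0.012 -0.008 0 0 1; 0 0 0.015 0 0 0 1; 0 0 0.015 0 0 0 1; 0 0 0.012 0 0 0 1; 0 0 0 0 0 0 1; 0 0 0 0 0 0 1'
python3 -c "
from h import *
to(.6303,-.1262,.0399,5.1)"
```

```text
clock: 50.87
eef_pos: [0.6223, -0.1148, 0.1424]
tool_rot: [0.668, 0.744, -0.001, -0.008]
ft_force: [1.4, -0.3, -0.2]
grip_width: 0.0548
clock 50.87 pos [ 0.6223 -0.1148  0.1424] shift [-0.0134  0.0079  0.1023] turn [-0.012  -0.0113  0.0191] shift after turn [-0.0121  0.0069  0.1025] w 0.0548 F [ 1.4 -0.3 -0.2]
```

```bash
python3 -m crank '-0.0125 0.007 0 -0.012 -0.011 0.019 1; 0 0 0.015 0 0 0 1; 0 0 0.015 0 0 0 1; 0 0 0.012 0 0 0 1; 0 0 0 0 0 0 1; 0 0 0 0 0 0 1'
python3 -c "
from h import *
to(.6303,-.1262,.0399,5.1)"
```

```text
clock: 51.37
eef_pos: [0.6363, -0.1276, 0.1049]
tool_rot: [0.674, 0.738, 0.003, 0.007]
ft_force: [-0.7, -0.3, -1.6]
grip_width: 0.0549
clock 51.37 pos [ 0.6363 -0.1276  0.1049] shift [ 0.0023 -0.0067  0.0649] turn [0.0128 0.006  0.0017] shift after turn [ 0.0019 -0.0059  0.065 ] w 0.0549 F [-0.7 -0.3 -1.6]
```

```bash
python3 -m crank '0.002 -0.006 0.005 0.013 0.006 0.002 1; 0 -0.0005 0.01 0 0 0 1; 0 0 0.01 0 0 0 1; 0 0 0.008 0 0 0 1; 0 0 0 0 0 0 1; 0 0 0 0 0 0 1'
python3 -c "
from h import *
to(.6303,-.1262,.0399,5.1)"
```

```text
clock: 51.87
eef_pos: [0.6318, -0.1274, 0.0727]
tool_rot: [0.675, 0.737, 0.001, 0.003]
ft_force: [0.0, 0.3, -0.8]
grip_width: 0.0547
clock 51.87 pos [ 0.6318 -0.1274  0.0727] shift [ 0.0014 -0.0016  0.0328] turn [ 0.0053  0.002  -0.0014] shift after turn [ 0.0013 -0.0014  0.0328] w 0.0547 F [ 0.   0.3 -0.8]
```

```bash
python3 -m crank '0.0014 -0.0016 0.006 0.005 0.002 -0.001 1; 0 0 0.008 0 0 0 1; 0 0 0.006 0 0 0 1; 0 0 0.003 0 0 0 1; 0 0 0 0 0 0 1'
python3 -c "
from h import *
to(.6303,-.1262,.0399,5.1)"
```

```text
clock: 52.28
eef_pos: [0.63, -0.1259, 0.0472]
tool_rot: [0.675, 0.738, -0.0, -0.0]
ft_force: [-0.1, -0.7, -0.7]
grip_width: 0.0552
clock 52.28 pos [ 0.63   -0.1259  0.0472] shift [-0.0003  0.0003  0.0073] turn [-0.0003 -0.0003 -0.0001] shift after turn [-0.0003  0.0003  0.0073] w 0.0552 F [-0.1 -0.7 -0.7]
```

```bash
python3 -m crank '0 0 0.003 0 0 0 1; 0 0 0.003 0 0 0 1'; python3 -m crank '0 0 0.002 0 0 0 1'; python3 -m crank '0 0 0.002 0 0 0 1';  python3 -m crank '0 0 0.002 0 0 0 1'
```

```text
clock: 52.45
eef_pos: [0.6303, -0.1259, 0.0411]
tool_rot: [0.675, 0.738, 0.0, 0.0]
ft_force: [-0.3, 0.6, -0.7]
grip_width: 0.055
clock: 52.53
eef_pos: [0.6304, -0.1259, 0.0399]
tool_rot: [0.675, 0.738, 0.0, 0.0]
ft_force: [-6.7, 0.4, 14.6]
grip_width: 0.055
clock: 52.62
eef_pos: [0.6304, -0.1259, 0.0399]
tool_rot: [0.675, 0.738, 0.0, 0.001]
ft_force: [-7.6, 1.2, 14.7]
grip_width: 0.0549
clock: 52.7
eef_pos: [0.6303, -0.1259, 0.0399]
tool_rot: [0.675, 0.738, 0.001, 0.001]
ft_force: [-4.3, 0.9, 8.6]
grip_width: 0.0551
```

Seated at z = 0.0399. Release, rise, back off toward the robot and look.

```bash
python3 -m crank '0 0 0.001 0 0 0 -1; 0 0 0.0005 0 0 0 -1; 0 0 0 0 0 0 -1; 0 0 0 0 0 0 -1; 0 0 0 0 0 0 -1; 0 0 0 0 0 0 -1; 0 0 0 0 0 0 -1; 0 0 0 0 0 0 -1; 0 0 0 0 0 0 -1; 0 0 0 0 0 0 -1'
python3 -m crank '0 0 -0.01 0 0 0 -1; 0 0 -0.02 0 0 0 -1; 0 0 -0.03 0 0 0 -1; 0 0 -0.035 0 0 0 -1; 0 0 -0.035 0 0 0 -1; 0 0 -0.035 0 0 0 -1; 0 0 -0.02 0 0 0 -1; 0 -0.03 0 0 0 0 -1; 0 -0.035 0 0 0 0 -1; 0 -0.035 0 0 0 0 -1; 0 -0.035 0 0 0 0 -1; 0 -0.035 0 0 0 0 -1; 0 -0.035 0 0 0 0 -1; 0 -0.035 0 0 0 0 -1; 0 -0.02 0 0 0 0 -1; 0 0 0 0 0 0 -1; 0 0 0 0 0 0 -1'
python3 -c "
from h import *
snap('side','pics/s3.png'); snap('top','pics/t3.png')
a=cv2.imread('pics/s3.png')[90:290,140:390]; b=cv2.imread('pics/t3.png')[120:260,110:420]
cv2.imwrite('pics/s3c.png',cv2.resize(a,None,fx=3,fy=3,interpolation=2)); cv2.imwrite('pics/t3c.png',cv2.resize(b,None,fx=2.5,fy=2.5,interpolation=2))"
```

```text
clock: 53.53
eef_pos: [0.6317, -0.1262, 0.0392]
tool_rot: [0.675, 0.738, 0.002, 0.002]
ft_force: [-0.2, 0.0, -0.1]
grip_width: 0.0854
clock: 54.95
eef_pos: [0.3622, -0.1491, 0.2413]
tool_rot: [0.674, 0.738, 0.005, 0.01]
ft_force: [0.6, 0.4, 0.5]
grip_width: 0.0855
```

View pics/s3c.png

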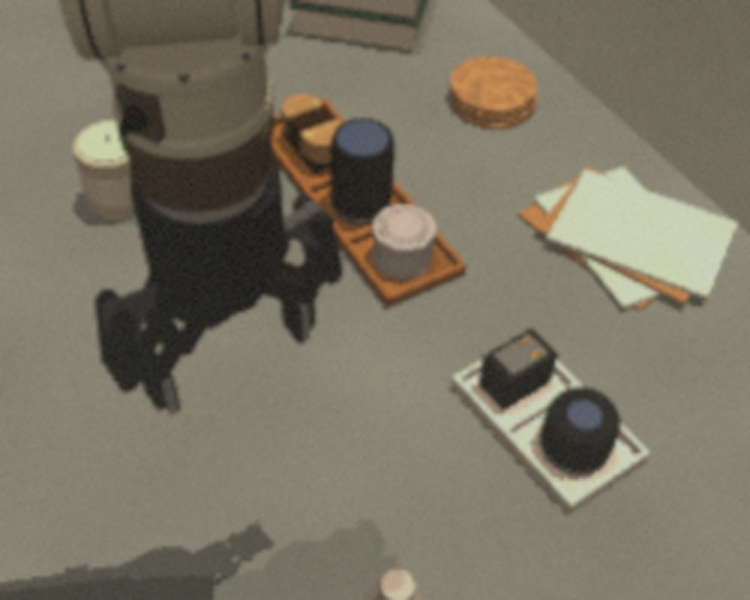

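View pics/t3c.png

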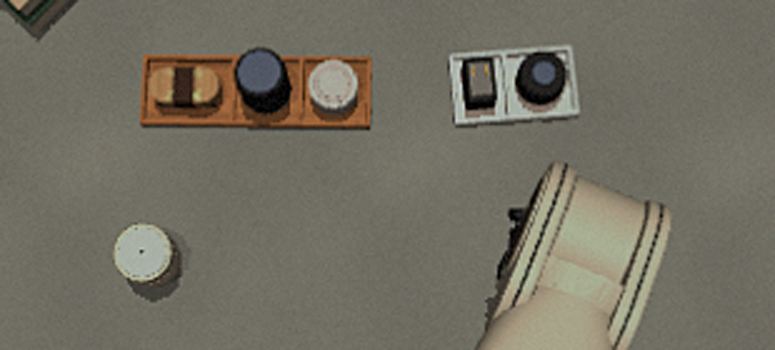

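All five items stand in their pockets: brush (185,87), long lens (263,80), tin (333,85), charger (479,83) and short lens (541,77) in the top crop. The candle and lotion sit at the same pixels as at the start.

```bash
python3 -c "
from h import *
print(order.job_done(), readout.get_obs()['clock'])"
```

```text
the job is handed in; nothing more can be done
the job is handed in; nothing more can be done
```

Both photo kits are packed and the job is handed in, with the last reading before hand-in at about 55 s of the 131 s allowed. Items went in the order asked:
- **Wooden tray:** long lens in the middle pocket, treat tin in the square end pocket, brush bristles down in the long pocket.
- **White tray:** short lens in the square pocket, charger in the narrow pocket.

**Set-down:** I lowered each item until the wrist force showed contact, at the height its grip and the tray floor predicted (within about 0.5 mm), and only then opened the fingers. The contact force peaked near 27 N on the long lens and about 17 N or less on the rest. I did not log the body contact force separately.

**Final look:** the side and top pictures show all five items upright inside their pockets. The candle and lotion bottle are at the same pixels as at the start, the lotion checked in the side view only. The gripper is open and clear of everything.

**Problems on the way:** nothing failed at the end. The arm drifted several millimetres outward on descents. Once, beside the long lens before gripping it, the drift was about 11 mm; I corrected it with the force near zero.

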